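# Clear the drawing for its photograph and hold the copy stand's column up

## Robot

A 6-joint arm with a two-finger parallel gripper is mounted at the origin on the work surface. World frame = base frame: x ahead of the robot, y to its left, z up, the work surface at z = 0. Lengths are in m, angles in rad, forces in N, time in s.
With the tool pointing down it reaches from about 0.275 to 0.725 m from the base axis. Payload 15.9 kg.
Tool frame: the origin (TCP) lies at the very end of the fingers, on their centre line; the grasp point (between the pads) lies 19 mm behind it; y points along the fingers, x is the direction in which the jaws open and shut, and the axes are right-handed (so a half turn about y gives the same grasp; the last joint's range is limited). The gripper opens to 85 mm and grips with 20 to 120 N. Pads are 22 mm wide; open, the fingers measure 114 mm over their backs; the gripper's body (76 mm by 85 mm) begins 54 mm behind the grasp point. The pads swing forward as they close: fully open they stand 13 mm farther back than shut.
Start: joints at [-1.314, 0.213, -0.034, 1.323, 0, 1.571], TCP at [0.127, -0.484, 0.231] pointing down, gripper open.
Joint ranges: [-2.98, 2.98], [-0.74, 1.72], [-1.14, 1.35], [-2.1, 2.04], [-1.57, 1.44], [-3.14, 3.14]. Speed limits (rad/s): [1.89, 1.89, 2.39, 2.57, 3.14, 3.14].

## Interface

Orientations are given as a unit quaternion [w, x, y, z].
In Python, from cell import * gives the robot as it stands.
- The arm moves only by the tool step_arm, never from a script. Its argument "commands" is a list of rows, each an object with "slide": the shift along the tool's x, y, z in units of 30 mm (1.0 is 30 mm), a list of three; "roll": the turn about the tool's y in units of 5 degrees (1.0 is 5 degrees). A call has 1 to 8 rows; each row is the pose to reach, as a shift and turn from the pose commanded when the call began, along the tool's axes at that moment; what a row does not reach only later rows make up. A row lasts 1/8 s, in which the tool goes at most 62.5 mm and 10.7 degrees, less where a joint would pass 70% of its speed; a pose out of reach is approached as far as the arm can. A call with a gripper value outside its range is refused whole. "grip" is the gripper command: -1 is shut, 1 is fully open, values between are in proportion, set as the call begins (left out, the last holds). The fingers move at their own pace and stop on an object; the grip force is fixed at half the most. Time passes only in rows, so rows that repeat a pose let the fingers close. It gives the time, the measured TCP pose, the force and the opening at its end, in the units of the state.
- get_state(): the state, without advancing time (a new reading comes with each control period).
- read_camera(name): name is "side" or "top"; returns a dict with "image" (420x560x3 uint8, red, green, blue), "fx", "fy", "cx", "cy" (pixels), "camera_from_world" (4x4, takes a point from world to camera coordinates). Camera axes: x right, y down, z forward; pixel columns grow to the right and rows downward; lengths in m; the calibration is good to about 2 mm. A picture is of the moment at which its call begins. There is no depth.
- job_done(): hands the job in, once; it reports no verdict.
Trained networks look in the newest picture that a camera, given by its name, has taken for a name from the list of things; names that differ only in an ending like _2 or _b are one class to them, and where a whole thing is asked for, a point or a joint stands for the part that bears it (a point fixed in the world has none). Each returns a list of dicts, best first, with "confidence" (0 to 1); they miss things now and then, are a little off and sometimes report something else, mostly with a low value. They report only what shows in the picture. A call takes as long as a camera call. They do not tell look-alikes from the thing itself.
- regions_of(name, camera): "pixels" (420x560 bool, what is visible of it) and "box" ([left, top, width, height] in pixels, round what is visible of it).
The state is a dict: "clock": time; "joint_positions": joint angles; "joint_vel": joint speeds; "joint_torque": joint torques, N m; "position": TCP position; "tcp_rot": TCP orientation; "force": force on the tool from outside, world axes, zero at the start; "torque": the same for the moment, N m; "width": finger opening in m.
Only numpy, scipy, OpenCV 4.12 (cv2) and the standard library are available. Lean on these libraries where they do the work, as an engineer would, in place of code of your own. Each camera call takes 0.05 s, during which the arm holds its last target.

## Task

I am about to photograph the drawing on the cutting mat: clear it by laying the pencil and the marker in the long trough of the desk tray and the eraser in the tray's empty small bay. Then take the copy stand's square column by its free top end and, without forcing or wrenching it in its sleeve, pull it straight up until it is 6 cm further out. Finish while holding it there, gripped and still, because its clamp is undone and I will tighten it; lay things down rather than drop them, and leave everything else where it is.

Things in the scene. Friction and masses are not known exactly. Their poses are not given: they have to be found in the camera images.
- pencil_center (a point): Centre of a jumbo hexagonal pencil (blue, wooden point at its -x end, metal cap at +x): 10 mm across flats, 150 mm long along its x axis, 15 g. It lies on the sheet, its centre 5 mm above the mat. Belongs in the trough.
- marker_center (a point): Centre of a felt marker: round white barrel 14 mm thick, black six-sided cap (+x end) and end plug 15 mm across flats, so that it does not roll; 136 mm long along its x axis, 22 g. It lies on the sheet, its centre 7.5 mm above the mat. Belongs in the trough.
- eraser_center (a point): Centre of a white block eraser, 48 x 22 x 14 mm (x, y, z), long side along its x axis, 20 g. It lies on the sheet, its centre 7 mm above the mat. Belongs in the empty small bay.
- mat: Green cutting mat, 420 x 297 x 3 mm, with the white A4 sheet (297 x 210 mm) and its drawing on the middle; it stays put. Origin: centre of its underside on the table. Long side along its x axis. Pencil, marker and eraser lie in a row along its x axis, about 85 mm apart and in any order, each roughly across it.
- tray: Grey desk tray that stays put, outside 230 x 160 x 26 mm (x, y, z), walls 4 mm, inner floor 3 mm above the table. Origin: centre of its underside. The half on its -y side is one long trough, the +y half is two small bays; the far one (+x) holds a sharpener and a binder clip, the near one (-x) is empty.
- tray_trough (a point): Centre of the trough's floor, in the tray's axes; the trough is 222 mm long (x) and 74 mm wide (y) inside, 23 mm deep.
- tray_bay (a point): Centre of the empty small bay's floor, in the tray's axes; the bay is 109 mm (x) by 74 mm (y) inside, 23 mm deep.
- stand: Copy stand that stays put: black base plate 14 mm high and an upright square sleeve (26 mm) ending in a 36 mm square black clamp collar, its undone screw on the -y side. Origin: on the sleeve's axis, at the table. The bore is 18 mm square, from 18 to 150 mm above the table. The plate is 125 mm wide and reaches from 43 mm behind the axis to 167 mm ahead (+x).
- stand_mouth (a point): Centre of the bore's mouth, on top of the collar, 150 mm above the table. The phone arm, fixed to the column, sticks out 157 mm from the axis to the stand's +x side, 110 to 180 mm above the table when the column is home.
- column_grip (a point): Grip point on the column's axis, 17 mm below its top. Column: 16 mm square aluminium bar, 207 mm long, lined every 10 mm, about 0.3 kg with its arm. It stands loose on the bore's floor (this point then 208 mm above the table), faces parallel to the stand's x and y, and slides back down if let go. A 32 mm block reaches up to 31 mm below this point.
- glue_stick: Bystander: glue stick, 28 mm across and 95 mm tall, standing on a far corner of the mat. Origin: centre of its underside.
- ruler: Bystander: aluminium cutting ruler, 310 x 28 x 4 mm, lying along the -y edge of the mat. Origin: centre of its underside.
- phone: Bystander: black phone, 150 x 72 x 9 mm, flat on the table. Origin: centre of its underside.
- sharpener: Bystander: metal sharpener, 25 x 15 x 12 mm, in the far small bay of the tray. Origin: centre of its underside.
- clip: Bystander: black binder clip, 32 mm wide and 13 mm high, in the far small bay of the tray. Origin: centre of its underside.
Not all that is in view belongs to the job. Of the things that look like the part that bears pencil_center, the largest one is meant.

How it is judged:
On the way, in this order (a step that is already met when the one before it is completed fails the run):
1. Pencil and marker lie in the tray's trough and the eraser in its empty bay, all let go (x of pencil_center in the frame of tray between -0.046 and 0.046 m and y of pencil_center in the frame of tray between -0.075 and -0.003 m and z of pencil_center in the frame of tray between 0 and 0.028 m and angle between each of pencil_center, marker_center's own x axis and vertical above 1.4 rad and x of marker_center in the frame of tray between -0.046 and 0.046 m and y of marker_center in the frame of tray between -0.075 and -0.003 m and z of marker_center in the frame of tray between 0 and 0.028 m and x of eraser_center in the frame of tray between -0.109 and -0.004 m and y of eraser_center in the frame of tray between 0.004 and 0.076 m and z of eraser_center in the frame of tray between 0 and 0.024 m and contact force between the fingers and pencil below 0.1 N and contact force between the fingers and marker below 0.1 N and contact force between the fingers and eraser below 0.1 N and linear speed of each of pencil, marker, eraser below 0.03 m/s), for 0.2 s.
2. The column, gripped, is drawn 5 to 7 cm up out of its home position (x of column_grip in the frame of stand between -0.02 and 0.02 m and y of column_grip in the frame of stand between -0.02 and 0.02 m and z of column_grip in the frame of stand between 0.258 and 0.278 m and contact force between the fingers and column above 2 N), for 0.2 s.
At the end, for the whole second after the job is handed in: Pencil and marker lie flat in the tray's trough and the eraser in the empty small bay, at rest and untouched; the fingers hold the column still (more than 2 N), upright in its sleeve, 60 mm above its home position, within 10 mm either way, pressing on the sleeve with less than 30 N (all of step 1 and all of step 2 and contact force between column and stand below 30 N and linear speed of column below 0.02 m/s and angle between the z axis of column_grip and the z axis of stand, either way round below 0.05 rad); the arm keeps its last pose, push and grip.
It fails at once if A bystander was shifted by more than 30 mm (distance of any of glue_stick, ruler, phone, sharpener, clip from where it was at the start of the episode above 0.03 m).
It fails at once if The column was forced in its sleeve (more than 80 N between them) (contact force between column and stand above 80 N).
It fails at once if Pencil, marker or eraser was dropped or thrown (over 1.1 m/s out of the fingers, a fall of some 6 cm) ((linear speed of pencil above 1.1 m/s and contact force between the fingers and pencil below 0.1 N) or (linear speed of marker above 1.1 m/s and contact force between the fingers and marker below 0.1 N) or (linear speed of eraser above 1.1 m/s and contact force between the fingers and eraser below 0.1 N)).
It also fails if it takes over 72 s, if anything falls off the work surface, if the arm or the gripper's body presses on something with over 40 N, if the wrist force passes 120 N, or if a joint passes its speed limit or range.

## Working session

There is one attempt and no reset: what is moved stays moved. The work goes in short steps, Python scripts to look and compute and a tool call to move; the robot and the scene stay as the last step left them, time stands still between calls to the robot, and variables do not carry over. Pictures are saved under pics/ and viewed, and the job is handed in when it is done.

Besides the shell and the picture viewer there is one more tool, called as name([rows], argument=value, ...), one row to a line, values as JSON. step_arm: Moves the arm, as the interface text tells. Its arguments: {"type":"object","properties":{"commands":{"type":"array","items":{"type":"object","properties":{"slide":{"type":"array","items":{"type":"number"}},"roll":{"type":"number"}}}},"grip":{"type":"number"}},"required":["commands"]}

```bash
ls; mkdir -p pics; python3 - <<'E'
from cell import *
import cv2,numpy as np
s=get_state();print({k:np.round(v,4).tolist() for k,v in s.items()})
for c in("side","top"):
    r=read_camera(c);cv2.imwrite(f"pics/{c}0.png",r["image"][:,:,::-1])
    print(c,r["fx"],r["fy"],r["cx"],r["cy"],np.round(r["camera_from_world"],4).tolist())
E
```

```text
pics
{'clock': 0.0, 'joint_positions': [-1.314, 0.2133, -0.0351, 1.3235, -0.0, 1.5708], 'joint_vel': [-0.0003, 0.0017, -0.0003, 0.0021, -0.0021, -0.0028], 'joint_torque': [-0.0015, -68.6168, 48.7117, 0.0178, 0.0002, -0.0], 'position': [0.1269, -0.4833, 0.2308], 'tcp_rot': [0.5601, -0.5597, 0.4322, -0.4315], 'force': [0.7565, 0.8514, 0.0055], 'torque': [-0.048, 0.0047, 0.0426], 'width': 0.0853}
side 444.9953715492509 444.9953715492509 278.57057945898055 211.36091942228 [[0.992, -0.1254, 0.0126, -0.4846], [-0.085, -0.7396, -0.6677, 0.1534], [0.093, 0.6613, -0.7443, 1.18], [0.0, 0.0, 0.0, 1.0]]
top 502.77299874315185 502.77299874315185 285.63366937166086 205.89045757196646 [[0.0138, -0.9999, 0.004, 0.0506], [-0.9805, -0.0143, -0.1962, 0.4906], [0.1963, -0.0012, -0.9806, 1.2726], [0.0, 0.0, 0.0, 1.0]]
```

View pics/side0.png

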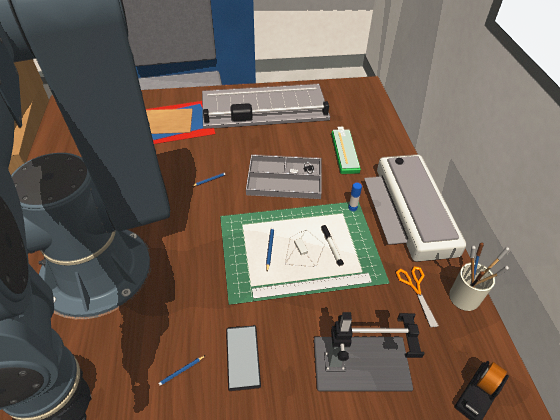

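View pics/top0.png

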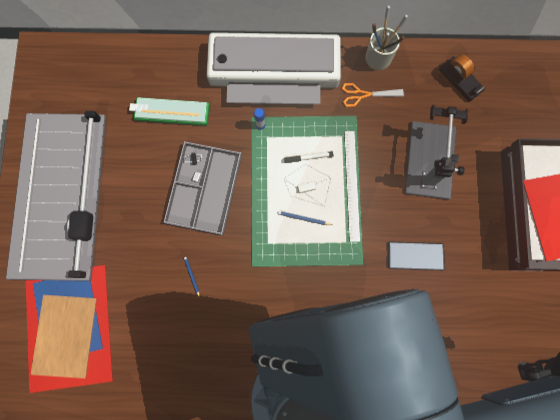

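The top view shows the tray at about (203,188), the mat at (307,190), with the marker at (308,157), the eraser at (306,187) and a pencil at (304,218). The stand column is near (447,165).

Things that could be taken for the pencil:
- The one on the sheet: top (304,218), side (269,250).
- One left of the tray: top (191,277), side (209,179).
- One near the phone, seen only from the side at (181,370).

The one on the sheet fits the description. Next I'll check its size and crop in close.

```bash
cat > h.py <<'E'
from cell import *
import cv2,numpy as np
def cam(c):
    r=read_camera(c);K=np.array([[r["fx"],0,r["cx"]],[0,r["fy"],r["cy"]],[0,0,1]]);return r["image"],K,np.array(r["camera_from_world"])
def back(K,T,uv,z):
    uv=np.atleast_2d(uv).astype(float);d=np.c_[uv,np.ones(len(uv))]@np.linalg.inv(K).T@T[:3,:3]
    o=-T[:3,:3].T@T[:3,3];return o+d*((z-o[2])/d[:,2])[:,None]
def proj(K,T,p):
    p=np.atleast_2d(p);q=(p@T[:3,:3].T+T[:3,3])@K.T;return q[:,:2]/q[:,2:]
def save(img,n,box=None,f=1):
    if box: l,t,w,h=box;img=img[t:t+h,l:l+w]
    cv2.imwrite("pics/"+n,cv2.resize(img[:,:,::-1],None,fx=f,fy=f,interpolation=cv2.INTER_CUBIC))
E
python3 - <<'E'
from h import *
Z=dict(pencil_center=.008,marker_center=.0105,eraser_center=.014,tray=.026,phone=.009,mat=.003,stand=.014,glue_stick=.05,column_grip=.2)
for c in("top","side"):
    img,K,T=cam(c)
    save(img,f"{c}1.png",(160,90,300,190) if c=="top" else (180,140,260,260),2.6 if c=="top" else 2.3)
    for n,z in Z.items():
        for r in regions_of(n,c)[:4]:
            ys,xs=np.nonzero(r["pixels"]);P=back(K,T,np.c_[xs,ys],z)[:,:2]
            m=P.mean(0);rect=cv2.minAreaRect((P*1000).astype(np.float32))
            print(c,n,round(r["confidence"],2),r["box"],"mean",np.round(m,4),"rect",np.round(rect[0],1),np.round(rect[1],1),round(rect[2],1))
E
```

```text
top pencil_center 0.61 [190.4, 283.4, 4.5, 2.3] mean [0.2886 0.2954] rect [288.9 295.9] [14.2  2.3] 29.2
top pencil_center 0.48 [280.0, 210.7, 52.6, 14.4] mean [0.4662 0.0075] rect [466.    6.2] [141.2  12.5] 77.6
top pencil_center 0.3 [248.7, 114.7, 113.3, 152.7] mean [0.5394 0.0157] rect [550.    4.9] [422.1 295.5] 1.6
top marker_center 0.5 [282.4, 151.6, 50.9, 12.3] mean [ 6.377e-01 -2.000e-04] rect [637.5  -2.3] [ 17.4 135.3] 7.9
top eraser_center 0.68 [295.3, 182.8, 17.0, 7.5] mean [0.5512 0.0016] rect [551.3   1.7] [20.9 45.1] 15.2
top tray 0.69 [163.7, 140.9, 75.8, 91.7] mean [0.54  0.281] rect [543.4 281.6] [164.  232.7] 79.2
top phone 0.77 [388.1, 241.3, 59.5, 27.1] mean [ 0.3685 -0.2901] rect [ 368.9 -290.5] [148.4  71.8] 88.8
top mat 0.67 [248.0, 116.3, 113.9, 150.3] mean [0.5385 0.0157] rect [549.5   3.2] [420.2 299.6] 1.6
top mat 0.64 [388.8, 242.9, 59.0, 25.0] mean [ 0.3693 -0.2924] rect [ 369.6 -292.4] [149.4  72.2] 88.9
top stand 0.67 [404.5, 121.8, 60.2, 76.4] mean [ 0.6301 -0.3361] rect [ 631.9 -354.4] [157.3 212.4] 82.9
top stand 0.53 [281.7, 149.3, 50.9, 13.1] mea
[... 633 characters left out ...]
, 16.5, 38.6] mean [0.6357 0.0045] rect [635.3   2.9] [ 16.3 141.3] 7.9
side eraser_center 0.65 [297.4, 237.5, 10.1, 17.9] mean [0.55   0.0011] rect [550.3   2.3] [27.1 53.4] 13.3
side tray 0.56 [244.7, 153.9, 80.5, 46.2] mean [0.5378 0.2689] rect [539.5 273.7] [192.7 231.6] 79.7
side phone 0.86 [223.9, 328.6, 35.7, 62.2] mean [ 0.3682 -0.294 ] rect [ 368.4 -290.6] [150.   71.8] 89.1
side mat 0.66 [219.3, 199.1, 169.8, 105.6] mean [0.5412 0.0033] rect [548.    7.7] [423.8 304.3] 1.6
side stand 0.66 [317.7, 326.2, 95.5, 68.5] mean [ 0.6327 -0.3417] rect [ 634.2 -329. ] [148.1 212.6] 82.8
side glue_stick 0.76 [349.0, 182.9, 16.9, 30.1] mean [0.7291 0.1372] rect [729.9 138.5] [121.9  28.4] 69.2
```

View pics/top1.png

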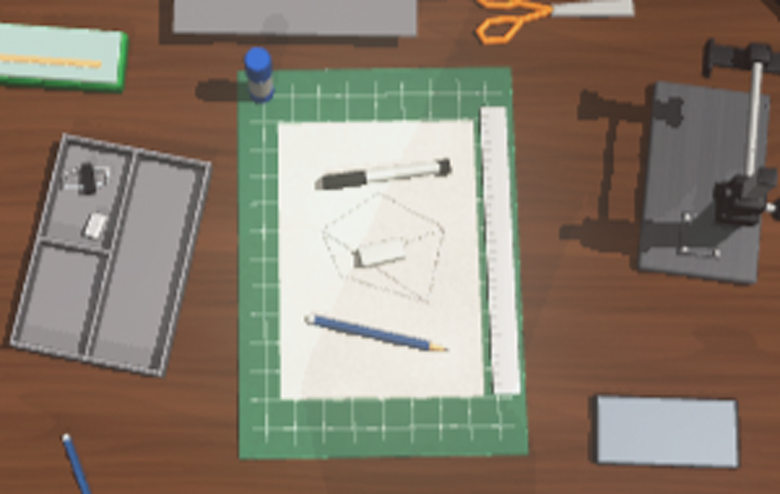

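View pics/side1.png

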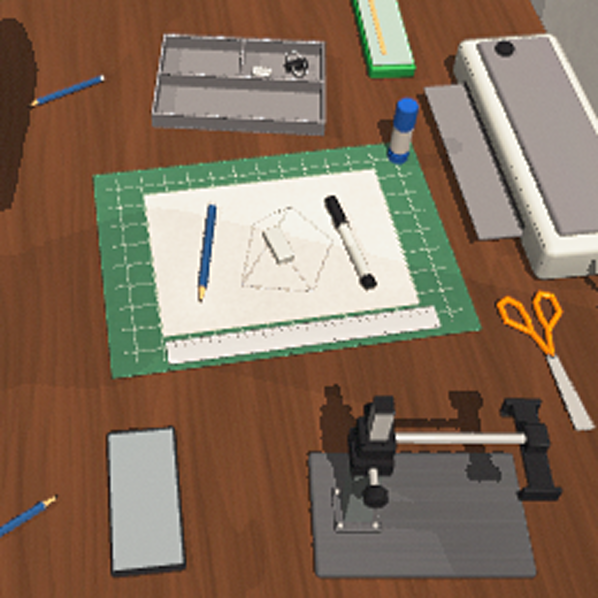

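```bash
cat >> h.py <<'E'
from scipy.spatial.transform import Rotation as R
def pose():
    s=get_state();q=np.array(s["tcp_rot"]);return np.array(s["position"]),R.from_quat(np.r_[q[1:],q[0]]).as_matrix(),s
def frame(x,y,deg):
    a=np.radians(deg);return np.array([x,y]),np.array([[np.cos(a),-np.sin(a)],[np.sin(a),np.cos(a)]])
def pt(f,x,y): return f[0]+f[1]@np.array([x,y])
def boxw(f,x0,x1,y0,y1,z): return np.array([[*pt(f,a,b),z] for a,b in((x0,y0),(x1,y0),(x1,y1),(x0,y1))])
def draw(img,K,T,P,f,box,col=(255,0,0)):
    q=(proj(K,T,P)+.5-np.array(box[:2]))*f
    cv2.polylines(img,[np.round(q*16).astype(np.int32)],True,col,1,cv2.LINE_AA,4)
def shift(target,deg):
    """tool x axis to line up with world yaw deg (mod 180)"""
    p,M,s=pose();d=M.T@(np.array(target)-p)
    ang=np.degrees(np.arctan2(M[1,0],M[0,0]))
    dy=(deg-ang+90)%180-90   # about world z
    return d/.03, -dy/5*np.sign(-M[2,1])  # tool y down -> opposite sign
E
python3 - <<'E'
from h import *
p,M,s=pose();print(np.round(M,3).tolist())
st=frame(0.588,-0.345,-7)
for c,b in(("top",(395,90,80,115)),("side",(310,305,120,95))):
    img,K,T=cam(c);f=5;l,t,w,h=b
    save(img,f"{c}2.png",b,f)
img,K,T=cam("top");save(img,"top3.png",(155,135,95,105),5.5)
img,K,T=cam("side");save(img,"side3.png",(240,150,90,55),7)
E
```

```text
[[0.254, -0.0, 0.967], [-0.967, 0.0, 0.254], [-0.0, -1.0, -0.0]]
```

View pics/top2.png

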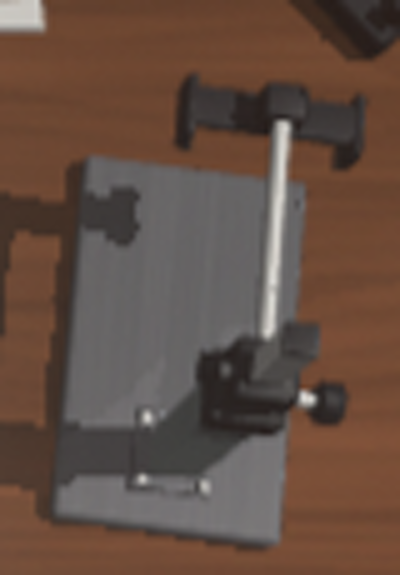

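View pics/side2.png

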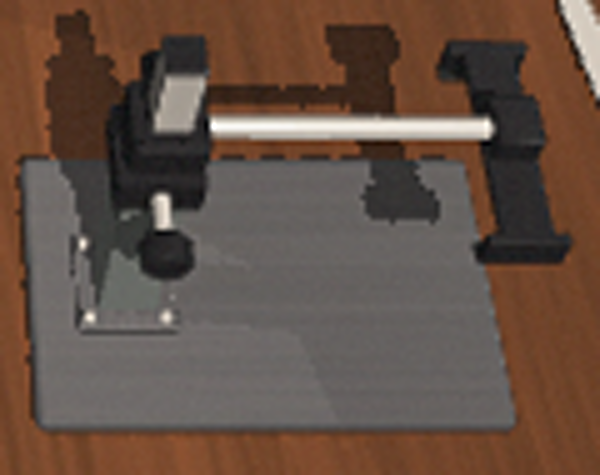

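View pics/top3.png

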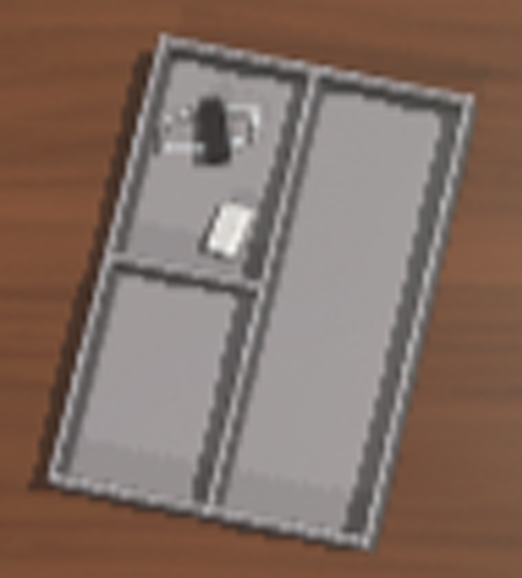

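View pics/side3.png

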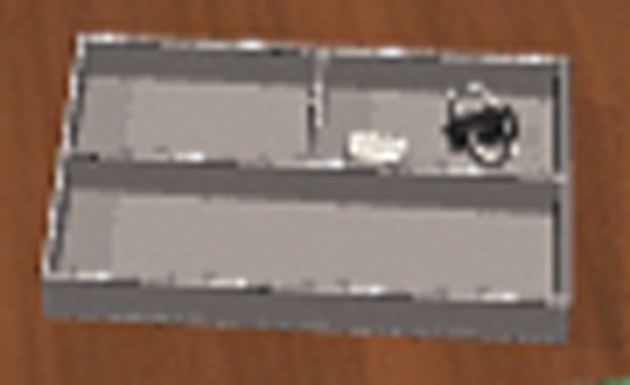

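```bash
python3 - <<'E'
from h import *
from scipy.optimize import least_squares
C={c:cam(c) for c in("top","side")}
def fit(obs,dims,z,x0,shifts=False):
    def res(p,sep=False):
        o=[]
        for c,(pts,b,f) in obs.items():
            P=np.array([[*pt(frame(*p),*d),z] for d in dims[c]])
            q=proj(C[c][1],C[c][2],P);uv=(np.array(pts)+.5)/f-.5+np.array(b)
            o.append((q-uv).ravel())
        return np.concatenate(o)
    r=least_squares(res,x0);print(np.round(r.x,4),np.round(r.fun.reshape(-1,2),1).tolist());return r.x
pl={"top":[(.167,.0625),(.167,-.0625),(-.043,-.0625),(-.043,.0625)],"side":[(-.043,.0625),(.167,.0625),(.167,-.0625),(-.043,-.0625)]}
st=fit({"top":([(90,157),(303,185),(277,540),(57,516)],(395,90),5),"side":([(25,160),(463,162),(515,420),(43,422)],(310,305),5)},pl,.014,[.59,-.35,-7])
td={"top":[(.115,.08),(.115,-.08),(-.115,-.08),(-.115,.08)],"side":[(-.115,.08),(.115,.08),(.115,-.08),(-.115,-.08)]}
tr=fit({"top":([(163,36),(474,97),(370,546),(51,480)],(155,135),5.5),"side":([(80,35),(569,57),(570,303),(43,275)],(240,150),7)},td,.026,[.543,.281,-10.8])
fs=frame(*st);ft=frame(*tr)
for c,b in(("top",(395,90,80,115)),("side",(310,305,120,95))):
    img,K,T=C[c];f=5;l,t,w,h=b
    im=cv2.resize(img[t:t+h,l:l+w],None,fx=f,fy=f,interpolation=cv2.INTER_CUBIC)
    for z,s,col in((.014,None,(0,255,0)),(.225,.008,(255,0,0)),(.177,.016,(255,255,0)),(.15,.018,(0,255,255))):
        P=boxw(fs,-.043,.167,-.0625,.0625,z) if s is None else boxw(fs,-s,s,-s,s,z)
        draw(im,K,T,P,f,b,col)
    cv2.imwrite(f"pics/{c}4.png",im[:,:,::-1])
for c,b,f in(("top",(155,135,95,105),5.5),("side",(240,150,90,55),7)):
    img,K,T=C[c];l,t,w,h=b
    im=cv2.resize(img[t:t+h,l:l+w],None,fx=f,fy=f,interpolation=cv2.INTER_CUBIC)
    draw(im,K,T,boxw(ft,-.115,.115,-.08,.08,.026),f,b);draw(im,K,T,boxw(ft,-.111,.111,-.076,-.002,.003),f,b,(0,255,0))
    draw(im,K,T,boxw(ft,-.111,-.002,.002,.076,.003),f,b,(0,255,0))
    cv2.imwrite(f"pics/{c}5.png",im[:,:,::-1])
a=np.hstack([cv2.imread("pics/top4.png")]);b=cv2.imread("pics/side4.png")
E
```

```text
[ 0.5733 -0.3313 -6.8132] [[-1.8, -0.9], [0.2, -0.8], [0.3, 1.1], [-1.7, -0.1], [-1.0, -0.2], [0.5, -0.6], [1.2, 1.5], [-1.1, 1.3]]
[  0.5437   0.2824 -10.6752] [[-0.6, -0.1], [-0.2, 0.0], [-0.1, 0.2], [-0.9, 0.3], [-0.0, 0.3], [0.5, 0.7], [0.6, 0.8], [-0.1, 0.8]]
```

View pics/top4.png

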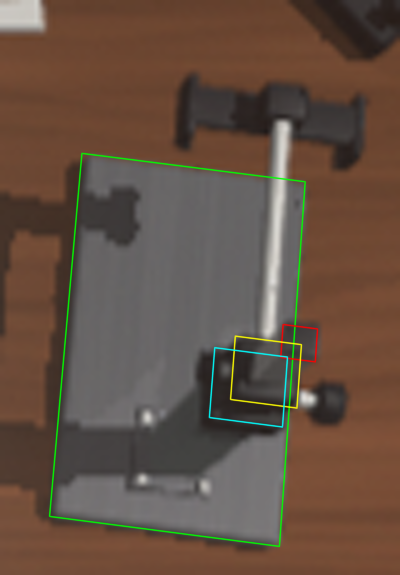

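View pics/side4.png

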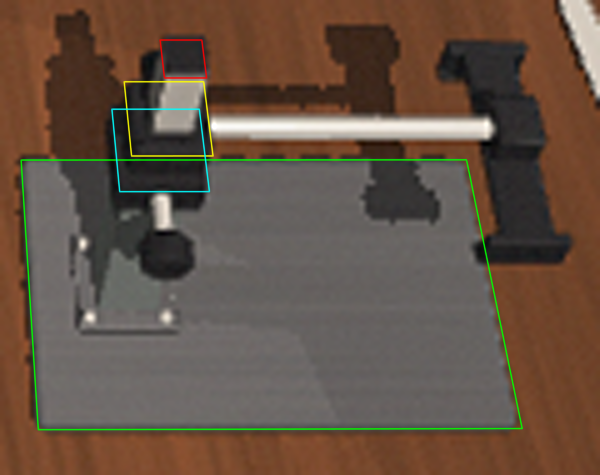

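View pics/top5.png

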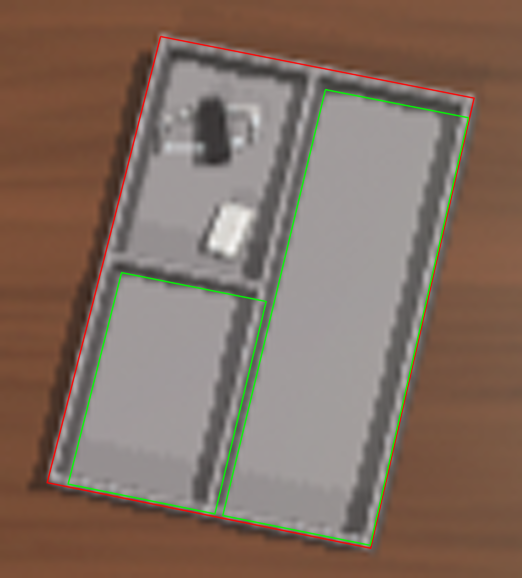

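View pics/side5.png

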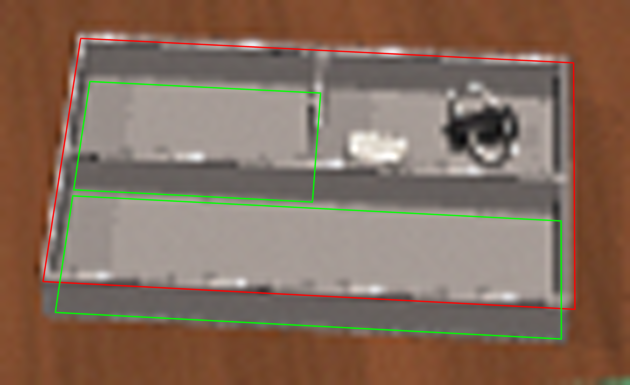

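```bash
python3 - <<'E'
from h import *
print(shift([.465,.008,.12],-12))
E
```

```text
(array([-12.98809449,   3.71082642,  15.05944141]), np.float64(-12.657777368309747))
```

step_arm([
  {"slide":[-1.3,0.2,1.5],"roll":-1.5},
  {"slide":[-2.6,0.4,3.0],"roll":-3},
  {"slide":[-3.9,0.6,4.5],"roll":-4.5},
  {"slide":[-5.2,0.8,6.0],"roll":-6},
  {"slide":[-6.5,1.0,7.5],"roll":-8},
  {"slide":[-7.8,1.3,9.0],"roll":-10},
  {"slide":[-9.1,1.6,10.5],"roll":-12},
  {"slide":[-10.4,2.0,12],"roll":-12.66},
], grip=-0.1)

```text
clock: 2.4
position: [0.397, -0.0886, 0.1714]
tcp_rot: [-0.703, 0.703, -0.072, 0.073]
force: [1.1, -2.0, -0.4]
width: 0.0386
```

```bash
python3 - <<'E'
from h import *
p,M,s=pose();print(p,s["clock"],s["width"],M[0],s["force"])
print(shift([.465,.008,.06],-12))
img,K,T=cam("side");save(img,"s6.png",(180,140,260,200),2.5)
E
```

```text
[ 0.39700212 -0.08859007  0.17140519] 2.4 0.0386191554553925 [0.97899499 0.00125222 0.20388047] [ 1.07407371 -1.975351   -0.37793812]
(array([1.55771562, 3.71510182, 3.61460835]), np.float64(0.04720766677887127))
```

step_arm([
  {"slide":[0.6,0.5,1.4]},
  {"slide":[1.2,1.5,2.8]},
  {"slide":[1.55,2.5,3.6]},
  {"slide":[1.55,3.7,3.6]},
  {"slide":[1.55,3.7,3.6]},
  {"slide":[1.55,3.7,3.6]},
])

```text
$.commands[0]: bad value
```

```bash
python3 - <<'E'
from h import *
p,M,s=pose();print(p,s["clock"],s["width"],M[0],s["force"])
print(shift([.465,.008,.005],-12))
for c,b in(("side",(220,180,140,110)),("top",(240,140,120,110))):
    img,K,T=cam(c);save(img,c+"7.png",b,4.5)
    print(proj(K,T,[p]))
E
```

```text
[ 0.39941119 -0.08333842  0.16986023] 2.45 0.03854514146652932 [9.80216144e-01 7.54357711e-04 1.97928630e-01] [-1.85383067  2.76410727 -2.76694581]
(array([1.53874392, 5.50365722, 3.40446086]), np.float64(0.1168144300533612))
[[245.98537809 240.42901457]]
[[345.09732995 234.25729096]]
```

View pics/side7.png

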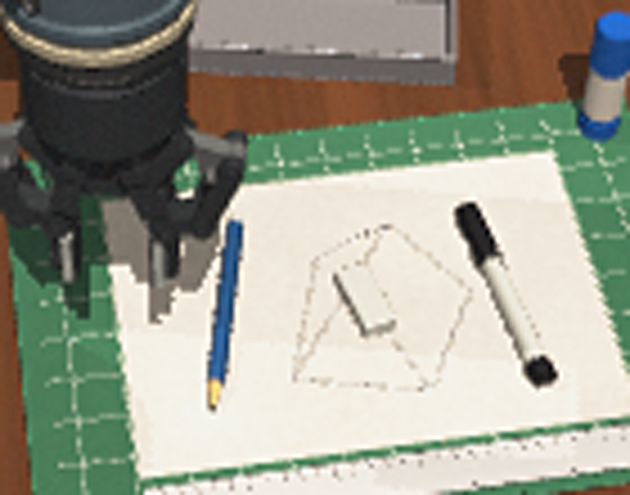

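View pics/top7.png

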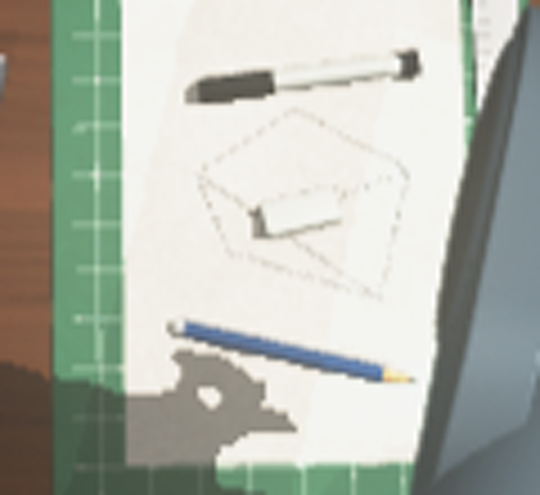

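step_arm([
  {"slide":[0.6,0.5,1.4],"roll":0.1},
  {"slide":[1.2,1.5,2.6],"roll":0.1},
  {"slide":[1.54,2.5,3.4],"roll":0.1},
  {"slide":[1.54,3.6,3.4],"roll":0.1},
  {"slide":[1.54,3.6,3.4],"roll":0.1},
  {"slide":[1.54,3.6,3.4],"roll":0.1},
])

```text
clock: 3.3
position: [0.4627, -0.001, 0.0646]
tcp_rot: [0.703, -0.703, 0.077, -0.078]
force: [0.6, 0.4, 1.5]
width: 0.0384
```

```bash
python3 - <<'E'
from h import *
p,M,s=pose();print(p,s["clock"],s["width"],M[0],s["force"])
for c,b in(("side",(220,180,140,110)),("top",(240,140,120,110))):
    img,K,T=cam(c);save(img,c+"8.png",b,4.5)
    print(proj(K,T,[p]))
p,M,s=pose();print(p)
print(shift([.465,.008,.005],-12))
E
```

```text
[ 0.46270516 -0.0010286   0.06458751] 3.3 0.03840313402074342 [0.97602669 0.00102742 0.21764842] [0.61192009 0.37826322 1.50630814]
[[269.21368323 238.52619632]]
[[308.15738148 215.27149357]]
[ 0.46313939 -0.00080927  0.06479967]
(array([-0.0075096 ,  1.99343267,  0.29929222]), np.float64(-0.1100646991503055))
```

View pics/side8.png

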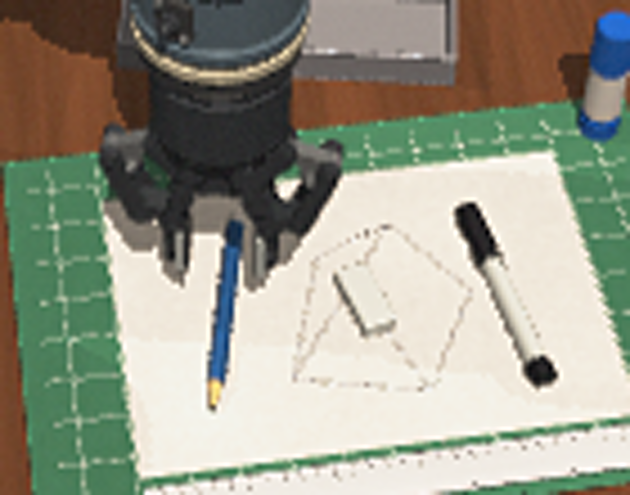

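View pics/top8.png

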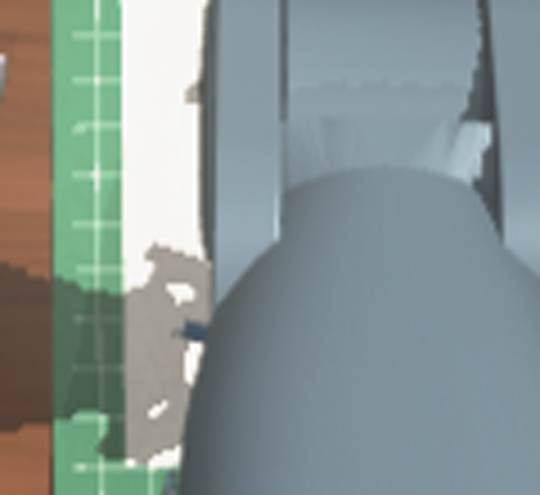

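step_arm([
  {"slide":[0,0.7,0.3],"roll":0},
  {"slide":[0,1.4,0.3],"roll":0},
  {"slide":[0,1.98,0.3],"roll":0},
  {"slide":[0,1.98,0.3],"roll":0},
  {"slide":[0,1.98,0.3],"roll":0},
])

```text
clock: 4.03
position: [0.465, 0.0084, 0.0051]
tcp_rot: [0.703, -0.703, 0.077, -0.078]
force: [0.2, -0.3, 0.1]
width: 0.0382
```

step_arm([
  {"slide":[0,0,0],"roll":0},
  {"slide":[0,0,0],"roll":0},
  {"slide":[0,0,0],"roll":0},
  {"slide":[0,0,0],"roll":0},
  {"slide":[0,0,0],"roll":0},
], grip=-1)

```text
clock: 4.65
position: [0.4648, 0.0086, 0.0048]
tcp_rot: [0.703, -0.703, 0.076, -0.077]
force: [-2.9, -0.7, 11.7]
width: 0.0085
```

```bash
python3 - <<'E'
from h import *
p,M,s=pose();print(p,s["clock"],s["width"],M[0],s["force"])
E
```

```text
[0.46482199 0.00855124 0.00478974] 4.65 0.008453130147254552 [0.97634815 0.00128949 0.21620042] [-2.91661349 -0.67995336 11.72856274]
```

step_arm([
  {"slide":[0,-0.7,0],"roll":0},
  {"slide":[0,-1.4,0],"roll":0},
  {"slide":[0,-2.1,0],"roll":0},
  {"slide":[0,-2.8,0],"roll":0},
  {"slide":[0,-3,0],"roll":0},
])

```text
clock: 5.28
position: [0.4651, 0.0086, 0.0952]
tcp_rot: [0.703, -0.703, 0.076, -0.078]
force: [-0.2, -0.1, -0.6]
width: 0.008
```

```bash
python3 - <<'E'
from h import *
p,M,s=pose();print(p,s["clock"],s["width"],M[0],s["force"])
img,K,T=cam("side");save(img,"s9.png",(200,140,170,130),4)
ft=frame(.5437,.2824,-10.7)
for z in (.10,.03):
  print(shift([*pt(ft,-.030,-.051),z],-10.7+90), shift([*pt(ft,-.030,-.051),z],-10.7-90))
E
```

```text
[0.46505273 0.00859637 0.09516743] 5.275 0.008044060545280873 [0.97634374 0.00215998 0.21621339] [-0.20072915 -0.08420058 -0.56827901]
(array([-0.35576477, -0.16217053,  7.74856708]), np.float64(17.642287517922774)) (array([-0.35576477, -0.16217053,  7.74856708]), np.float64(17.642287517922774))
(array([-0.35985111,  2.171159  ,  7.74754079]), np.float64(17.642287517922774)) (array([-0.35985111,  2.171159  ,  7.74754079]), np.float64(17.642287517922774))
```

View pics/s9.png

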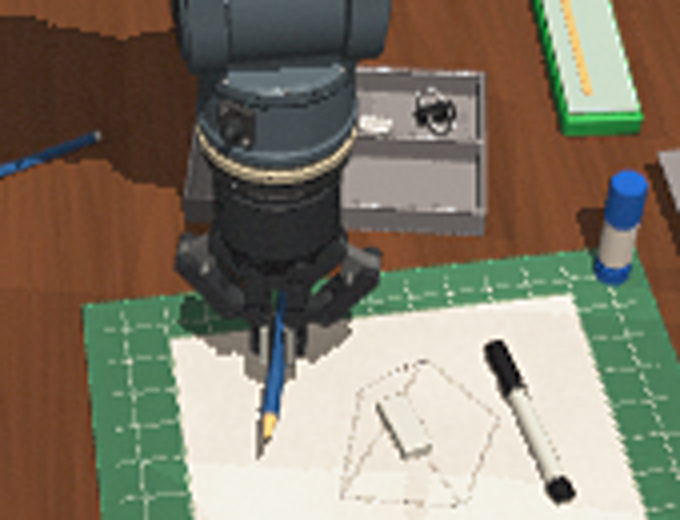

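```bash
python3 - <<'E'
from h import *
p,M,s=pose();print(np.round(s["joint_positions"],3))
E
```

```text
[ 0.018  0.213 -0.39   0.966  0.     1.807]
```

step_arm([
  {"slide":[-0.0,-0.3,1.2],"roll":2},
  {"slide":[-0.1,-0.5,2.4],"roll":4},
  {"slide":[-0.1,-0.5,3.6],"roll":6},
  {"slide":[-0.2,-0.5,4.8],"roll":8},
  {"slide":[-0.3,-0.5,6.0],"roll":10},
  {"slide":[-0.36,-0.5,7.0],"roll":12},
  {"slide":[-0.36,-0.5,7.75],"roll":14},
  {"slide":[-0.36,-0.5,7.75],"roll":16},
])

```text
clock: 6.32
position: [0.5249, 0.1463, 0.1078]
tcp_rot: [0.569, -0.531, 0.472, -0.414]
force: [0.3, -0.4, 0.4]
width: 0.008
```

```bash
python3 - <<'E'
from h import *
p,M,s=pose();print(p,s["clock"],s["width"],M[0],s["force"],np.round(s["joint_positions"],3))
img,K,T=cam("side");save(img,"s10.png",(200,120,170,130),4)
ft=frame(.5437,.2824,-10.7)
for z in (.10,.06):
  print(shift([*pt(ft,-.030,-.051),z],-10.7+90))
E
```

```text
[0.52486444 0.14627475 0.10784176] 6.325 0.008047036284330547 [ 0.21246497 -0.03031785  0.97669825] [ 0.3328158  -0.4067464   0.38873415] [ 0.215  0.365 -0.149  1.066  0.098  3.141]
(array([-3.16403147,  0.57404787,  0.01551852]), np.float64(4.549697368777862))
(array([-3.03279177,  1.90083214,  0.02956895]), np.float64(4.549697368777862))
```

View pics/s10.png

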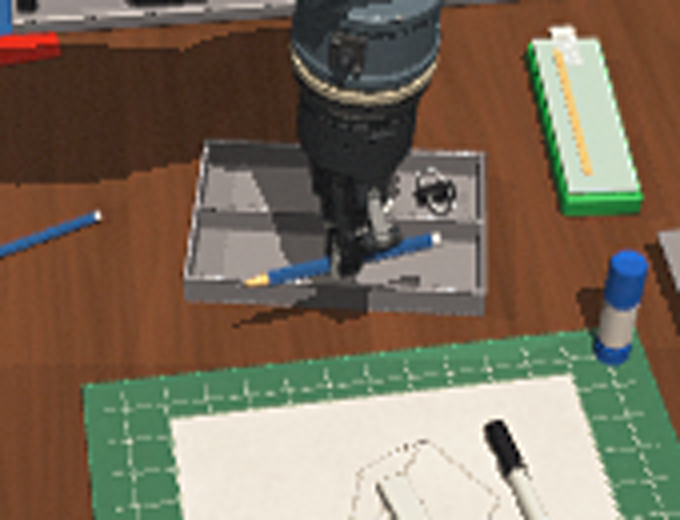

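step_arm([
  {"slide":[-0.4,0,0],"roll":-2},
  {"slide":[-0.8,0,0],"roll":-4},
  {"slide":[-1.2,0,0],"roll":-6},
  {"slide":[-1.6,0,0],"roll":-8},
  {"slide":[-2,0,0],"roll":-10},
  {"slide":[-2.4,0,0],"roll":-12},
  {"slide":[-2.8,0,0],"roll":-14},
  {"slide":[-2.8,0,0],"roll":-16},
])

```text
clock: 7.38
position: [0.506, 0.229, 0.1163]
tcp_rot: [0.739, -0.673, -0.008, 0.027]
force: [-0.3, -0.9, -1.1]
width: 0.0083
```

```bash
python3 - <<'E'
from h import *
p,M,s=pose();print(p,s["clock"],s["width"],M,s["force"],np.round(s["joint_positions"],3))
ft=frame(.5437,.2824,-10.7)
for z in (.10,.06):
  print(shift([*pt(ft,-.030,-.051),z],-10.7+90))
E
```

```text
[0.50598549 0.22903903 0.11629212] 7.375 0.008257540419511959 [[ 0.9983884  -0.03008823 -0.04811761]
 [ 0.05071048  0.09236185  0.99443337]
 [-0.02547651 -0.99527081  0.09373879]] [-0.30617219 -0.94596238 -1.06417917] [ 0.37   0.367 -0.125  1.074  0.097  1.891]
(array([-0.01228898,  0.56888623,  0.24335818]), np.float64(-15.278462395610154))
(array([0.0216797 , 1.89591398, 0.11837313]), np.float64(-15.278462395610154))
```

step_arm([
  {"slide":[0,0,0.1],"roll":-2},
  {"slide":[0,0,0.2],"roll":-4},
  {"slide":[0,0,0.2],"roll":-6},
  {"slide":[0,0.3,0.2],"roll":-8},
  {"slide":[0,0.6,0.2],"roll":-10},
  {"slide":[0,0.9,0.2],"roll":-12},
  {"slide":[0,1.2,0.2],"roll":-14},
  {"slide":[0,1.4,0.2],"roll":-15.28},
])

```text
clock: 8.38
position: [0.5044, 0.2381, 0.0745]
tcp_rot: [0.576, -0.512, -0.462, 0.437]
force: [-0.6, -0.6, 0.4]
width: 0.008
```

```bash
python3 - <<'E'
from h import *
img,K,T=cam("side");save(img,"s11.png",(200,120,170,130),4)
img,K,T=cam("top");save(img,"t11.png",(150,120,170,130),4)
p,M,s=pose();print(p,s["clock"],s["width"],M,s["force"],np.round(s["joint_positions"],3))
ft=frame(.5437,.2824,-10.7)
for z in (.06,.03,.006):
  print(shift([*pt(ft,-.030,-.048),z],-10.7+90))
E
```

```text
[0.50420768 0.2380032  0.07450769] 8.475 0.008137666254270084 [[ 0.1931372  -0.03104726 -0.98068042]
 [ 0.97755508  0.09182816  0.18961451]
 [ 0.08416706 -0.99529074  0.04808584]] [ 0.00780396  0.52446584 -0.5764192 ] [ 0.386  0.402 -0.185  0.978  0.097  0.58 ]
(array([ 0.05767553,  0.48874689, -0.0415695 ]), np.float64(-0.09521782443725613))
(array([-0.02649153,  1.48403763, -0.08965533]), np.float64(-0.09521782443725613))
(array([-0.09382518,  2.28027022, -0.128124  ]), np.float64(-0.09521782443725613))
```

View pics/s11.png

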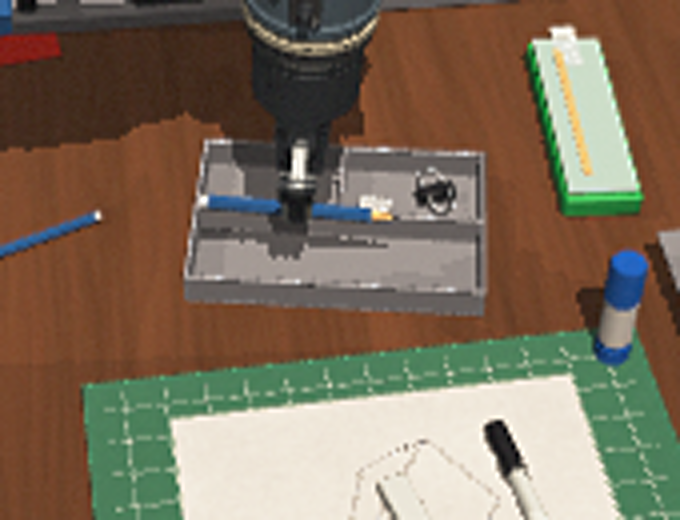

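View pics/t11.png

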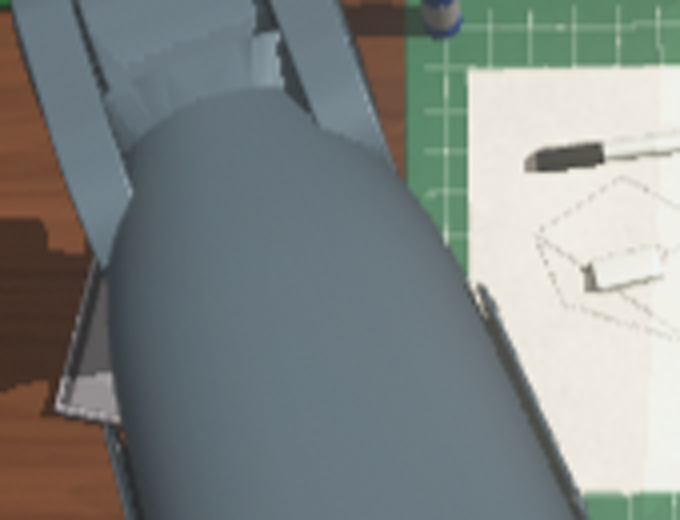

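step_arm([
  {"slide":[0,0.6,-0.05],"roll":-0.1},
  {"slide":[-0.03,1.2,-0.1],"roll":-0.1},
  {"slide":[-0.06,1.7,-0.1],"roll":-0.1},
  {"slide":[-0.09,2.05,-0.13],"roll":-0.1},
  {"slide":[-0.09,2.2,-0.13],"roll":-0.1},
  {"slide":[-0.09,2.22,-0.13],"roll":-0.1},
  {"slide":[-0.09,2.22,-0.13],"roll":-0.1},
])

```text
clock: 9.35
position: [0.5067, 0.2412, 0.0096]
tcp_rot: [0.575, -0.512, -0.464, 0.438]
force: [-0.3, 0.5, 0.3]
width: 0.0084
```

```bash
python3 - <<'E'
from h import *
p,M,s=pose();print(p,s["clock"],s["width"],s["force"])
img,K,T=cam("side");save(img,"s12.png",(230,130,120,90),6)
E
```

```text
[0.5067116  0.24117016 0.00964445] 9.35 0.008365135534475968 [-0.27589522  0.47444954  0.26668559]
```

View pics/s12.png

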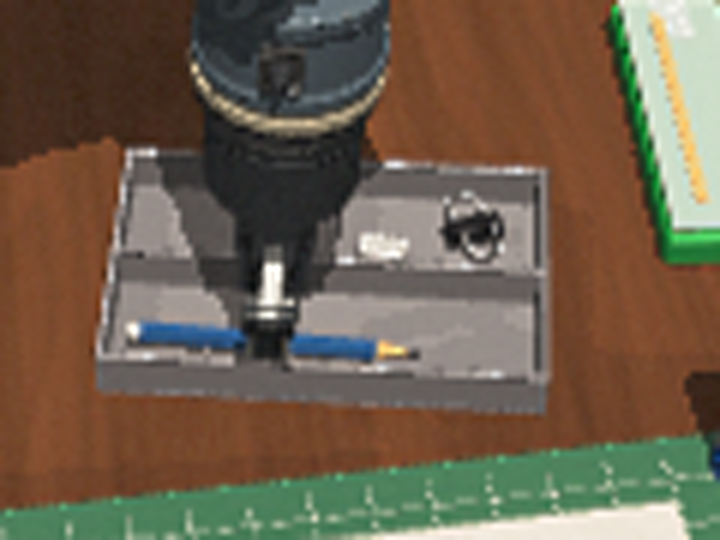

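step_arm([
  {"slide":[0,0.05,0],"roll":0},
  {"slide":[0,0.08,0],"roll":0},
  {"slide":[0,0.08,0],"roll":0},
])

```text
clock: 9.78
position: [0.5065, 0.2413, 0.0069]
tcp_rot: [0.575, -0.512, -0.464, 0.438]
force: [0.8, -0.1, 2.0]
width: 0.0084
```

step_arm([
  {"slide":[0,0,0],"roll":0},
  {"slide":[0,0,0],"roll":0},
  {"slide":[0,0,0],"roll":0},
  {"slide":[0,-0.3,0],"roll":0},
  {"slide":[0,-0.8,0],"roll":0},
  {"slide":[0,-1.5,0],"roll":0},
  {"slide":[0,-2.6,0],"roll":0},
  {"slide":[0,-3.5,0],"roll":0},
], grip=-0.62)

```text
clock: 10.78
position: [0.5098, 0.2315, 0.1138]
tcp_rot: [0.575, -0.512, -0.464, 0.437]
force: [0.7, 0.1, 0.1]
width: 0.0162
```

```bash
python3 - <<'E'
from h import *
p,M,s=pose();print(p,s["clock"],s["width"],s["force"],np.round(s["joint_positions"],3))
img,K,T=cam("side");save(img,"s13.png",(230,130,120,90),6)
E
```

```text
[0.5097533  0.23145055 0.11375793] 10.775 0.01621749591715316 [0.70417844 0.11984761 0.11962621] [ 0.372  0.375 -0.12   1.068  0.097  0.558]
```

View pics/s13.png

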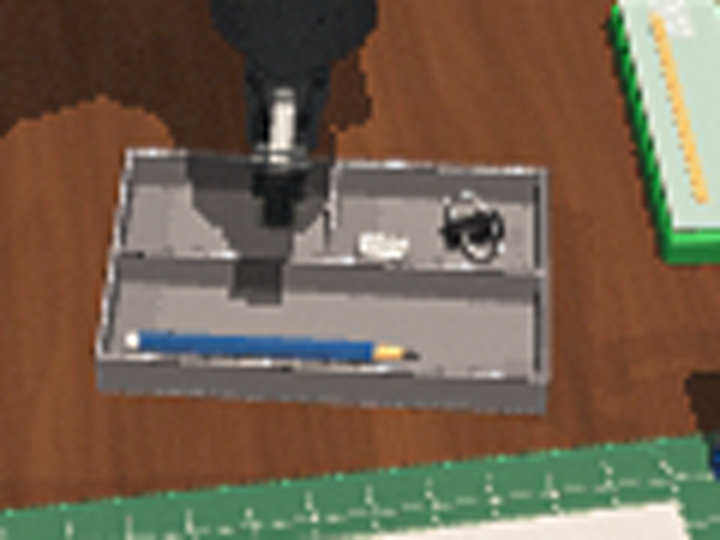

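step_arm([
  {"slide":[-0.4,-0.5,0],"roll":-2},
  {"slide":[-0.8,-0.5,0],"roll":-4},
  {"slide":[-1.2,-0.5,0],"roll":-6},
  {"slide":[-1.6,-0.5,0],"roll":-8},
  {"slide":[-1.6,-0.5,0],"roll":-10},
  {"slide":[-1.6,-0.5,0],"roll":-12},
  {"slide":[-1.6,-0.5,0],"roll":-14},
  {"slide":[-1.6,-0.5,0],"roll":-16},
])

```text
clock: 11.82
position: [0.5011, 0.1831, 0.1231]
tcp_rot: [-0.14, 0.109, 0.726, -0.665]
force: [-0.4, 0.5, 1.5]
width: 0.0162
```

step_arm([
  {"slide":[0,0,0],"roll":-2},
  {"slide":[0,0,0],"roll":-4},
  {"slide":[0,0,0],"roll":-6},
  {"slide":[0,0,0],"roll":-8},
  {"slide":[0,0,0],"roll":-10},
  {"slide":[0,0,0],"roll":-12},
  {"slide":[0,0,0],"roll":-14},
  {"slide":[0,0,0],"roll":-16},
])

```text
clock: 12.82
position: [0.5011, 0.1831, 0.1231]
tcp_rot: [0.359, -0.344, 0.646, -0.579]
force: [-0.5, 0.3, -1.3]
width: 0.0163
```

```bash
python3 - <<'E'
from h import *
p,M,s=pose();print(p,s["clock"],M[:,1],np.round(s["joint_positions"],3))
E
```

```text
[0.50109728 0.18314436 0.12313653] 12.825 [-0.02820775  0.0929921  -0.9952672 ] [ 0.293  0.324 -0.167  1.079  0.097 -2.32 ]
```

step_arm([
  {"slide":[0,0,0],"roll":-2},
  {"slide":[0,0,0],"roll":-4},
  {"slide":[0,0,0],"roll":-6},
  {"slide":[0,0,0],"roll":-8},
  {"slide":[0,0,0],"roll":-9.4},
  {"slide":[0,0,0],"roll":-10.2},
  {"slide":[0,0,0],"roll":-11},
  {"slide":[0,0,0],"roll":-11},
])

```text
clock: 13.82
position: [0.4883, 0.2159, 0.123]
tcp_rot: [0.601, -0.567, 0.415, -0.38]
force: [0.2, 0.1, 0.8]
width: 0.0165
```

```bash
python3 - <<'E'
from h import *
p,M,s=pose();print(p,s["clock"],M[:,1],np.round(s["joint_positions"],4),np.degrees(np.arctan2(M[1,0],M[0,0])))
E
```

```text
[0.48826291 0.21586065 0.12299964] 13.825 [-0.01398674  0.06824285 -0.99757069] [ 0.3757  0.3148 -0.1795  1.0644  0.0687 -3.1407] -68.47896488535805
```

step_arm([
  {"slide":[0,0,0],"roll":-0.6},
  {"slide":[0,0,0],"roll":-1.2},
  {"slide":[0,0,0],"roll":-1.8},
  {"slide":[0,0,0],"roll":-1.8},
])

```text
clock: 14.32
position: [0.4695, 0.2522, 0.1221]
tcp_rot: [0.615, -0.591, 0.375, -0.363]
force: [0.2, -0.5, -0.2]
width: 0.0161
```

```bash
python3 - <<'E'
from h import *
p,M,s=pose();print(p,s["clock"],M[:,1],np.round(s["joint_positions"],4),np.degrees(np.arctan2(M[1,0],M[0,0])))
E
```

```text
[0.4694693  0.25218235 0.12209718] 14.325 [ 0.00326848  0.03901343 -0.99923334] [ 0.4733  0.3062 -0.1925  1.0514  0.0332 -3.1406] -62.90131997693159
```

```bash
python3 - <<'E'
from h import *
print(shift([.53,-.03,.14],0))
E
```

```text
(array([ 9.26763763, -0.95667177, -2.4692466 ]), np.float64(-12.580263995386314))
```

step_arm([
  {"slide":[1.3,-0.3,-0.3],"roll":2},
  {"slide":[2.6,-0.6,-0.7],"roll":4},
  {"slide":[3.9,-0.9,-1.0],"roll":6},
  {"slide":[5.2,-0.9,-1.4],"roll":7},
  {"slide":[6.5,-0.9,-1.7],"roll":7},
  {"slide":[7.8,-0.9,-2.1],"roll":7},
  {"slide":[9.2,-0.9,-2.5],"roll":7},
  {"slide":[9.2,-0.9,-2.5],"roll":7},
])

```text
clock: 15.32
position: [0.5285, -0.0324, 0.138]
tcp_rot: [0.472, -0.453, 0.544, -0.525]
force: [-0.7, 0.5, -0.1]
width: 0.0165
```

```bash
python3 - <<'E'
from h import *
p,M,s=pose();print(p,s["clock"],M[:,1],np.round(s["joint_positions"],4),np.degrees(np.arctan2(M[1,0],M[0,0])))
E
```

```text
[ 0.52847599 -0.03236347  0.1379771 ] 15.325 [ 0.00311234  0.03867384 -0.99924704] [-0.0843  0.308  -0.1481  1.1148  0.0388 -3.0816] -98.27155390628326
```

step_arm([
  {"slide":[0,0,0],"roll":-0.7},
  {"slide":[0,0,0],"roll":-1.4},
  {"slide":[0,0,0],"roll":-2},
  {"slide":[0,0,0],"roll":-2.6},
  {"slide":[0,0,0],"roll":-2.6},
])

```text
clock: 15.95
position: [0.5271, 0.0146, 0.1383]
tcp_rot: [0.508, -0.504, 0.493, -0.494]
force: [0.3, -0.1, 0.4]
width: 0.0164
```

```bash
python3 - <<'E'
from h import *
p,M,s=pose();print(p,s["clock"],M[:,1],np.round(s["joint_positions"],4),np.degrees(np.arctan2(M[1,0],M[0,0])))
E
```

```text
[0.52706798 0.01456447 0.13830878] 15.95 [ 0.00539972  0.00306676 -0.99998072] [ 2.5900e-02  2.9850e-01 -1.5970e-01  1.1071e+00  2.9000e-03 -3.1405e+00] -88.5791535803043
```

```bash
python3 - <<'E'
from h import *
print(shift([.6405,-.029,.06],7.9))
E
```

```text
(array([1.55310412, 2.62620556, 3.72957723]), np.float64(16.704169283939144))
```

step_arm([
  {"slide":[0.4,0,0.9],"roll":2.1},
  {"slide":[0.8,0,1.8],"roll":4.2},
  {"slide":[1.2,0,2.7],"roll":6.3},
  {"slide":[1.55,0,3.73],"roll":8.4},
  {"slide":[1.55,0.5,3.73],"roll":10.5},
  {"slide":[1.55,1.2,3.73],"roll":12.6},
  {"slide":[1.55,1.8,3.73],"roll":14.7},
  {"slide":[1.55,2.3,3.73],"roll":16.7},
], grip=-0.1)

```text
clock: 16.95
position: [0.6403, -0.0308, 0.0689]
tcp_rot: [0.047, -0.044, 0.707, -0.705]
force: [-0.5, 0.0, 0.2]
width: 0.0385
```

```bash
python3 - <<'E'
from h import *
img,K,T=cam("side");save(img,"s14.png",(230,150,150,120),5)
p,M,s=pose();print(p,s["clock"],M[:,1],s["width"],np.round(s["joint_positions"],4))
print(shift([.6405,-.029,.005],7.9))
E
```

```text
[ 0.63940892 -0.03074191  0.06694923] 17.0 [ 0.00253672  0.00332704 -0.99999125] 0.03869497381220896 [-0.0497  0.5703  0.07    1.0682  0.0034 -1.7408]
(array([-0.03704887,  2.06524165, -0.0470874 ]), np.float64(-0.20165596366264255))
```

View pics/s14.png

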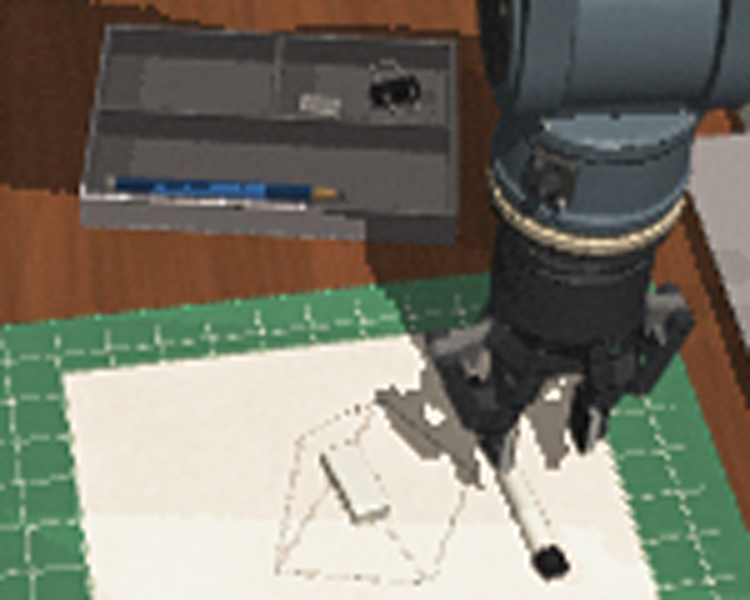

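step_arm([
  {"slide":[-0.03,0.7,0],"roll":-0.2},
  {"slide":[-0.03,1.4,0],"roll":-0.2},
  {"slide":[-0.03,2.05,0],"roll":-0.2},
  {"slide":[-0.03,2.05,0],"roll":-0.2},
  {"slide":[-0.03,2.05,0],"roll":-0.2},
])

```text
clock: 17.62
position: [0.6423, -0.0303, 0.0092]
tcp_rot: [0.057, -0.052, 0.706, -0.704]
force: [-0.1, 0.2, -0.3]
width: 0.0382
```

step_arm([
  {"slide":[0,0,0],"roll":0},
  {"slide":[0,0,0],"roll":0},
  {"slide":[0,0,0],"roll":0},
  {"slide":[0,0,0],"roll":0},
  {"slide":[0,0,0],"roll":0},
], grip=-1)

```text
clock: 18.25
position: [0.6424, -0.0303, 0.0094]
tcp_rot: [0.057, -0.052, 0.706, -0.704]
force: [-2.0, 0.2, 8.1]
width: 0.0109
```

step_arm([
  {"slide":[0,-0.7,0],"roll":0},
  {"slide":[0,-1.4,0],"roll":0},
  {"slide":[0,-2.1,0],"roll":0},
  {"slide":[0,-2.8,0],"roll":0},
  {"slide":[0,-3.5,0],"roll":0},
])

```text
clock: 18.88
position: [0.6413, -0.0306, 0.1145]
tcp_rot: [0.056, -0.052, 0.706, -0.704]
force: [1.3, -0.0, -0.4]
width: 0.011
```

```bash
python3 - <<'E'
from h import *
img,K,T=cam("side");save(img,"s15.png",(230,150,150,120),5)
p,M,s=pose();print(p,s["clock"],M[:,1],s["width"],np.round(s["joint_positions"],4))
ft=frame(.5437,.2824,-10.7)
print(shift([*pt(ft,.064,-.028),.11],79.3))
E
```

```text
[ 0.64244551 -0.03061858  0.11737462] 18.925 [ 0.00940356  0.00296024 -0.9999514 ] 0.01104392305254284 [-0.0493  0.5406  0.152   1.173   0.0034 -1.7736]
(array([-0.03950761,  0.25993908, -9.22239178]), np.float64(-14.101225844197312))
```

View pics/s15.png

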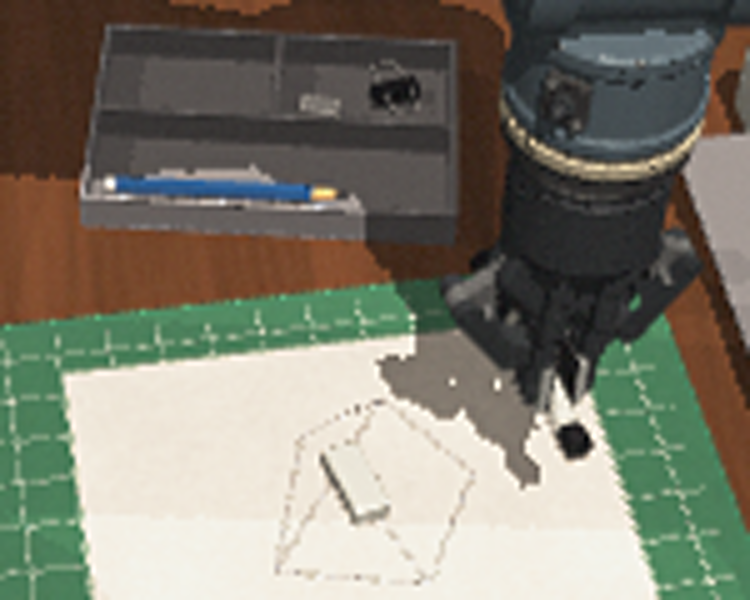

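step_arm([
  {"slide":[0,-0.3,-1.2],"roll":-2},
  {"slide":[0,-0.3,-2.4],"roll":-4},
  {"slide":[0,-0.3,-3.6],"roll":-6},
  {"slide":[0,-0.3,-4.8],"roll":-8},
  {"slide":[0,-0.3,-6],"roll":-10},
  {"slide":[0,-0.3,-7.2],"roll":-12},
  {"slide":[0,-0.2,-8.4],"roll":-14.1},
  {"slide":[0,0,-9.2],"roll":-14.1},
])

```text
clock: 19.92
position: [0.5989, 0.2438, 0.1139]
tcp_rot: [-0.454, 0.449, -0.544, 0.545]
force: [0.8, -0.2, 0.1]
width: 0.0111
```

step_arm([
  {"slide":[0,0,0],"roll":0},
  {"slide":[0,0,0],"roll":0},
])

```text
clock: 20.18
position: [0.5992, 0.2416, 0.1138]
tcp_rot: [-0.452, 0.448, -0.545, 0.546]
force: [0.6, -0.3, 1.9]
width: 0.011
```

```bash
python3 - <<'E'
from h import *
img,K,T=cam("side");save(img,"s16.png",(230,130,150,120),5)
p,M,s=pose();print(p,s["clock"],M,s["width"],np.round(s["joint_positions"],4))
ft=frame(.5437,.2824,-10.7)
for z in(.06,.0105): print(shift([*pt(ft,.064,-.028),z],79.3))
E
```

```text
[0.59938698 0.24133562 0.11392988] 20.225 [[-0.1888947   0.00556605  0.98198157]
 [-0.9819894   0.0029524  -0.18891294]
 [-0.0039507  -0.99998015  0.00490811]] 0.010855519985872553 [ 3.8250e-01  5.5140e-01  1.6100e-01  1.1741e+00  7.0000e-04 -2.5691e+00]
(array([-0.06011773,  1.7981624 ,  0.04618663]), np.float64(-0.03767465446563847))
(array([-0.05359907,  3.44812965,  0.03808825]), np.float64(-0.03767465446563847))
```

View pics/s16.png

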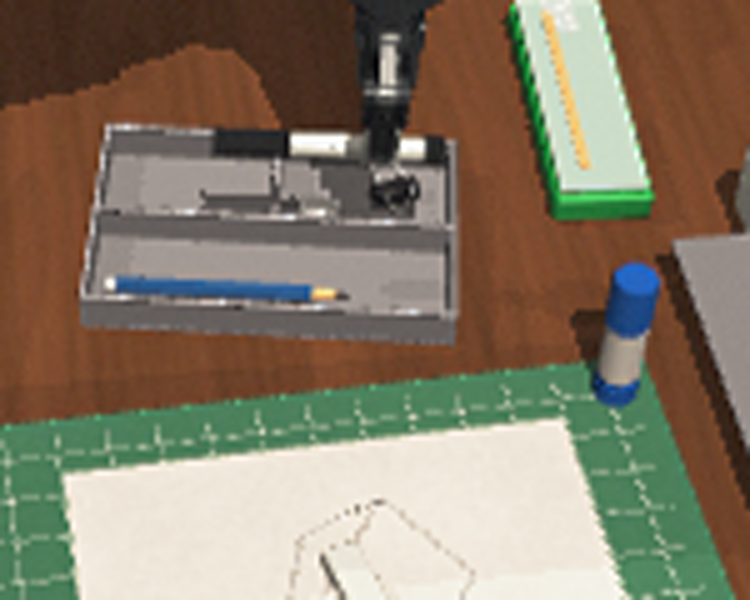

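step_arm([
  {"slide":[-0.06,0.6,0.04],"roll":0},
  {"slide":[-0.06,1.2,0.04],"roll":0},
  {"slide":[-0.06,1.8,0.04],"roll":0},
  {"slide":[-0.06,2.3,0.04],"roll":0},
  {"slide":[-0.06,2.8,0.04],"roll":0},
  {"slide":[-0.06,3.2,0.04],"roll":0},
  {"slide":[-0.06,3.3,0.04],"roll":0},
  {"slide":[-0.06,3.3,0.04],"roll":0},
])

```text
clock: 21.22
position: [0.6013, 0.2442, 0.015]
tcp_rot: [-0.453, 0.449, -0.544, 0.545]
force: [0.0, -0.3, -0.1]
width: 0.0111
```

```bash
python3 - <<'E'
from h import *
img,K,T=cam("side");save(img,"s17.png",(230,130,120,90),6)
p,M,s=pose();print(p,s["clock"],s["width"],s["force"])
ft=frame(.5437,.2824,-10.7)
print((p[:2]-ft[0])@ft[1])
E
```

```text
[0.6014471  0.24421069 0.01531177] 21.275 0.010802284421887041 [-0.29132748  0.80608736 -0.13607939]
[ 0.06383352 -0.02680359]
```

View pics/s17.png

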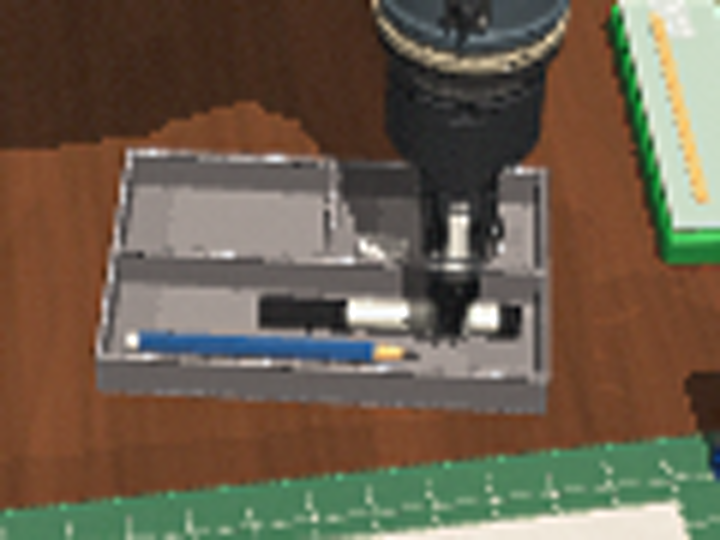

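step_arm([
  {"slide":[0.08,0.08,0],"roll":0},
  {"slide":[0.08,0.17,0],"roll":0},
  {"slide":[0.08,0.18,0],"roll":0},
  {"slide":[0.08,0.18,0],"roll":0},
])

```text
clock: 21.78
position: [0.6008, 0.2417, 0.0095]
tcp_rot: [-0.453, 0.449, -0.544, 0.545]
force: [0.0, 0.4, -0.2]
width: 0.0114
```

step_arm([
  {"slide":[0,0,0],"roll":0},
  {"slide":[0,0,0],"roll":0},
  {"slide":[0,0,0],"roll":0},
  {"slide":[0,-0.3,0],"roll":0},
  {"slide":[0,-0.8,0],"roll":0},
  {"slide":[0,-1.5,0],"roll":0},
  {"slide":[0,-2.6,0],"roll":0},
  {"slide":[0,-3.5,0],"roll":0},
], grip=-0.55)

```text
clock: 22.78
position: [0.6005, 0.2415, 0.1171]
tcp_rot: [-0.454, 0.448, -0.544, 0.545]
force: [0.8, 0.1, -0.2]
width: 0.0189
```

```bash
python3 - <<'E'
from h import *
img,K,T=cam("side");save(img,"s18.png",(230,130,120,90),6)
p,M,s=pose();print(p,s["clock"],s["width"],s["force"],M[:,1],np.round(s["joint_positions"],3))
print(shift([.5507,.0015,.06],14.2))
E
```

```text
[0.60178528 0.24204772 0.1206935 ] 22.825 0.01939018038743289 [0.73031331 0.57500897 4.20997096] [ 0.01086541  0.00537914 -0.9999265 ] [ 3.820e-01  5.480e-01  1.730e-01  1.183e+00  1.000e-03 -2.573e+00]
(array([ 8.20962958,  1.96133462, -0.20068834]), np.float64(13.016070916810634))
```

View pics/s18.png

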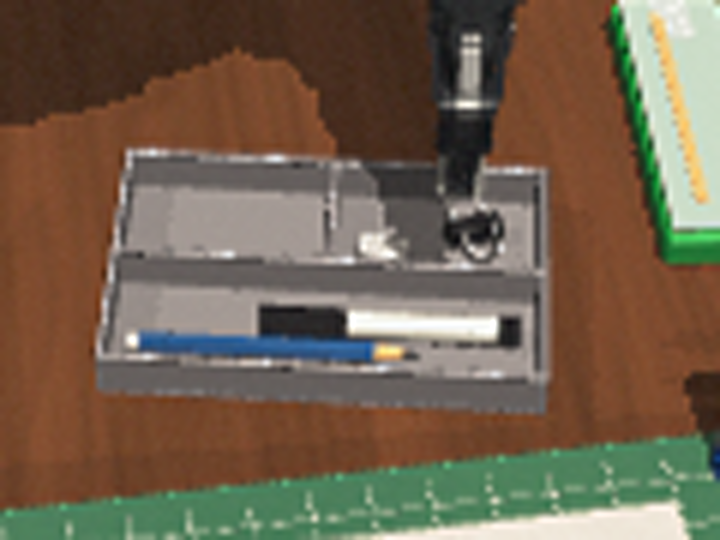

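step_arm([
  {"slide":[1.4,0,0],"roll":2},
  {"slide":[2.8,0,0],"roll":4},
  {"slide":[4.2,0,-0.1],"roll":6},
  {"slide":[5.6,0.3,-0.1],"roll":8},
  {"slide":[7.0,0.8,-0.2],"roll":10},
  {"slide":[8.2,1.4,-0.2],"roll":12},
  {"slide":[8.2,1.96,-0.2],"roll":13},
  {"slide":[8.2,1.96,-0.2],"roll":13},
], grip=0.0)

```text
clock: 23.82
position: [0.5484, 0.0007, 0.0546]
tcp_rot: [0.09, -0.086, 0.703, -0.701]
force: [-0.5, 0.1, 0.4]
width: 0.0426
```

step_arm([
  {"slide":[0,0,0],"roll":0},
  {"slide":[0,0,0],"roll":0},
])

```text
clock: 24.08
position: [0.5494, 0.0014, 0.0555]
tcp_rot: [0.091, -0.086, 0.702, -0.701]
force: [-0.8, -0.3, -0.0]
width: 0.0424
```

```bash
python3 - <<'E'
from h import *
img,K,T=cam("side");save(img,"s19.png",(240,180,120,90),6)
p,M,s=pose();print(p,s["clock"],s["width"],s["force"],M[:,1],np.round(s["joint_positions"],3))
print(shift([.5507,.0015,.006],14.2))
E
```

```text
[0.54936207 0.00137619 0.05539542] 24.125 0.04273232415826697 [-0.08282441 -0.12055933 -1.01450892] [ 0.00656986  0.00319565 -0.99997331] [ 1.000e-03  4.030e-01 -2.320e-01  9.290e-01  3.000e-03 -1.821e+00]
(array([-0.0324414 ,  1.64677632,  0.00948102]), np.float64(0.03324255715358504))
```

View pics/s19.png

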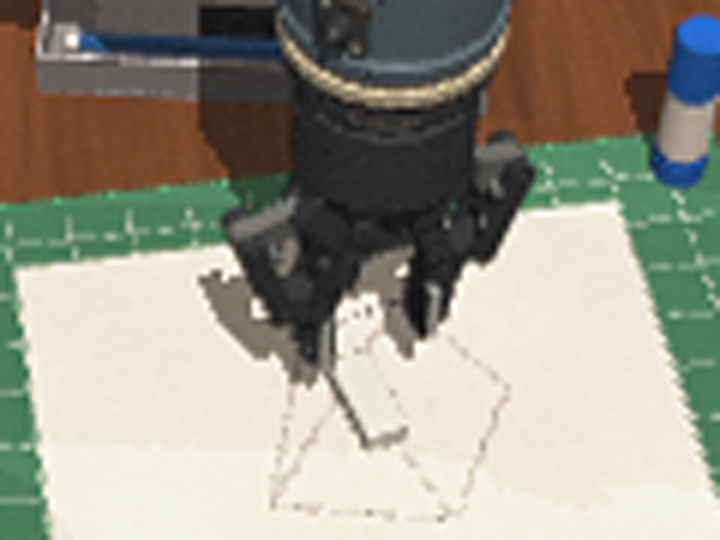

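step_arm([
  {"slide":[-0.03,0.6,0],"roll":0},
  {"slide":[-0.03,1.2,0],"roll":0},
  {"slide":[-0.03,1.62,0],"roll":0},
  {"slide":[-0.03,1.62,0],"roll":0},
  {"slide":[-0.03,1.62,0],"roll":0},
])

```text
clock: 24.75
position: [0.5503, 0.0014, 0.0066]
tcp_rot: [0.09, -0.086, 0.702, -0.701]
force: [0.1, -0.2, 0.8]
width: 0.0426
```

step_arm([
  {"slide":[0,0,0],"roll":0},
  {"slide":[0,0,0],"roll":0},
  {"slide":[0,0,0],"roll":0},
  {"slide":[0,0,0],"roll":0},
  {"slide":[0,0,0],"roll":0},
], grip=-1)

```text
clock: 25.38
position: [0.5505, 0.0014, 0.0069]
tcp_rot: [0.09, -0.085, 0.702, -0.701]
force: [-1.9, -0.2, 7.1]
width: 0.0204
```

step_arm([
  {"slide":[0,-0.7,0],"roll":0},
  {"slide":[0,-1.4,0],"roll":0},
  {"slide":[0,-2.1,0],"roll":0},
  {"slide":[0,-2.8,0],"roll":0},
  {"slide":[0,-3.5,0],"roll":0},
  {"slide":[0,-3.5,0],"roll":0},
])

```text
clock: 26.12
position: [0.5505, 0.001, 0.1126]
tcp_rot: [0.091, -0.085, 0.702, -0.701]
force: [0.4, -0.5, -0.5]
width: 0.0201
```

```bash
python3 - <<'E'
from h import *
img,K,T=cam("side");save(img,"s20.png",(240,150,120,100),6)
p,M,s=pose();print(p,s["clock"],s["width"],s["force"],M[:,1],np.round(s["joint_positions"],3))
ft=frame(.5437,.2824,-10.7)
print(shift([*pt(ft,-.056,.039),.11],79.3))
E
```

```text
[0.54981673 0.00102614 0.11138664] 26.175 0.02019245178869282 [-0.46084675 -0.07478865 -1.14977826] [ 0.00675851  0.00320457 -0.99997203] [ 0.     0.359 -0.146  1.06   0.003 -1.82 ]
(array([ -0.9714758 ,   0.06933704, -11.10630897]), np.float64(-13.00500396178145))
```

View pics/s20.png

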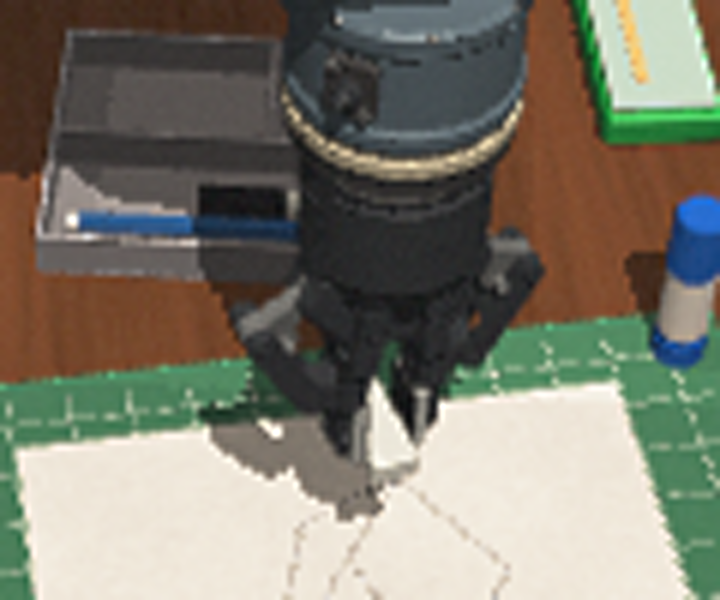

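step_arm([
  {"slide":[-0.1,0,-1.4],"roll":-2},
  {"slide":[-0.2,0,-2.8],"roll":-4},
  {"slide":[-0.4,0,-4.2],"roll":-6},
  {"slide":[-0.5,0,-5.6],"roll":-8},
  {"slide":[-0.6,0,-7],"roll":-10},
  {"slide":[-0.8,0,-8.4],"roll":-12},
  {"slide":[-0.97,0,-9.8],"roll":-13},
  {"slide":[-0.97,0,-11.1],"roll":-13},
])

```text
clock: 27.18
position: [0.4948, 0.3321, 0.1105]
tcp_rot: [-0.453, 0.45, -0.544, 0.544]
force: [0.6, -0.1, -0.9]
width: 0.02
```

step_arm([
  {"slide":[0,0,0],"roll":0},
  {"slide":[0,0,0],"roll":0},
  {"slide":[0,0,0],"roll":0},
])

```text
clock: 27.55
position: [0.4956, 0.3299, 0.1115]
tcp_rot: [-0.453, 0.449, -0.544, 0.545]
force: [-0.5, 0.7, -0.8]
width: 0.0205
```

```bash
python3 - <<'E'
from h import *
img,K,T=cam("side");save(img,"s21.png",(230,120,120,100),6)
p,M,s=pose();print(p,s["clock"],s["width"],s["force"],M[:,1],np.round(s["joint_positions"],3))
ft=frame(.5437,.2824,-10.7)
print(shift([*pt(ft,-.056,.039),.01],79.3))
E
```

```text
[0.49570578 0.32998417 0.11161551] 27.6 0.019958929625440693 [ 0.42988124 -0.09064994  0.0479567 ] [ 0.005214    0.00292532 -0.99998213] [ 0.588  0.449 -0.009  1.107 -0.    -2.366]
(array([-0.02542967,  3.38727006, -0.01573741]), np.float64(-0.018192692705224545))
```

View pics/s21.png

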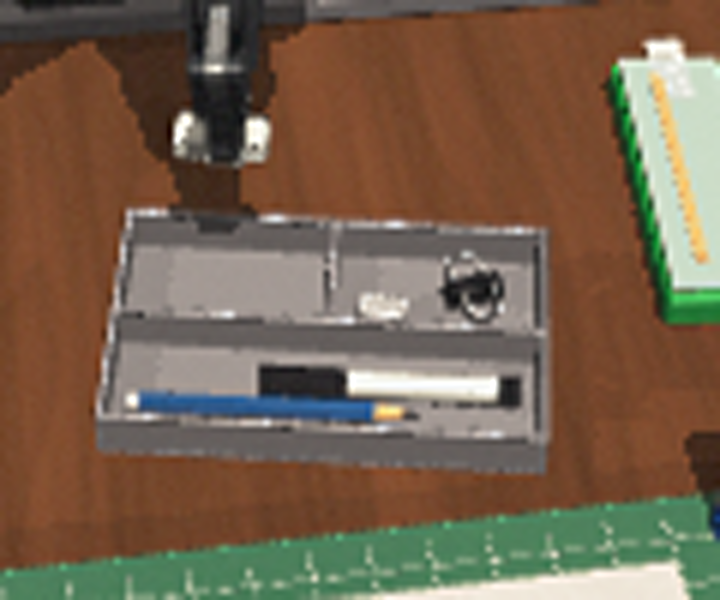

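step_arm([
  {"slide":[-0.02,0.6,0],"roll":0},
  {"slide":[-0.02,1.2,0],"roll":0},
  {"slide":[-0.02,1.8,0],"roll":0},
  {"slide":[-0.02,2.4,0],"roll":0},
  {"slide":[-0.02,2.9,0],"roll":0},
  {"slide":[-0.02,3.2,0],"roll":0},
  {"slide":[-0.02,3.36,0],"roll":0},
  {"slide":[-0.02,3.36,0],"roll":0},
])

```text
clock: 28.6
position: [0.4962, 0.3318, 0.011]
tcp_rot: [-0.453, 0.449, -0.544, 0.545]
force: [-0.0, 0.3, 0.4]
width: 0.0203
```

step_arm([
  {"slide":[0,0,0],"roll":0},
  {"slide":[0,0,0],"roll":0},
])

```text
clock: 28.85
position: [0.4964, 0.332, 0.0114]
tcp_rot: [-0.454, 0.449, -0.544, 0.545]
force: [-0.1, 0.1, -0.1]
width: 0.02
```

step_arm([
  {"slide":[0,0.08,0],"roll":0},
  {"slide":[0,0.13,0],"roll":0},
  {"slide":[0,0.13,0],"roll":0},
])

```text
clock: 29.22
position: [0.4961, 0.3318, 0.007]
tcp_rot: [-0.453, 0.449, -0.544, 0.545]
force: [0.5, -0.6, 0.4]
width: 0.0202
```

step_arm([
  {"slide":[0,0,0],"roll":0},
  {"slide":[0,0,0],"roll":0},
  {"slide":[0,0,0],"roll":0},
  {"slide":[0,-0.3,0],"roll":0},
  {"slide":[0,-0.8,0],"roll":0},
  {"slide":[0,-1.6,0],"roll":0},
  {"slide":[0,-3,0],"roll":0},
  {"slide":[0,-4.5,0],"roll":0},
], grip=-0.32)

```text
clock: 30.22
position: [0.4952, 0.3313, 0.1444]
tcp_rot: [-0.453, 0.449, -0.544, 0.545]
force: [-0.1, 0.6, -0.4]
width: 0.029
```

```bash
python3 - <<'E'
from h import *
img,K,T=cam("side");save(img,"s22.png",(230,110,120,100),6)
p,M,s=pose();print(p,s["clock"],s["width"],s["force"],M[:,1],np.round(s["joint_positions"],3))
E
```

```text
[0.4971694  0.33261553 0.15072472] 30.275 0.029596545843990494 [1.40730825 0.326047   6.34130695] [ 0.01191872  0.00756899 -0.99990032] [ 0.59   0.427  0.058  1.188 -0.    -2.365]
```

View pics/s22.png

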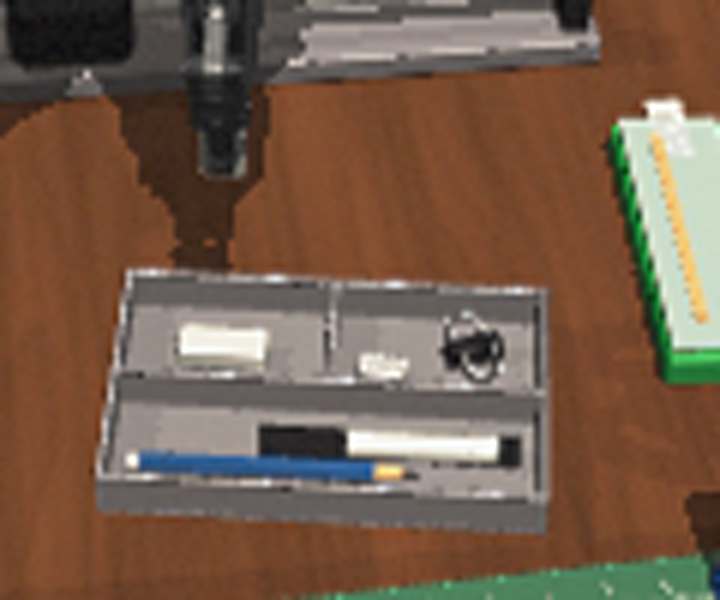

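```bash
python3 - <<'E'
from h import *
print(shift([.573,-.331,.30],-6.8))
E
```

```text
(array([21.21542939, -5.11264994,  6.65070471]), np.float64(17.216283502554734))
```

step_arm([
  {"slide":[1,-1,0.2],"roll":2.1},
  {"slide":[2.4,-1.8,0.6],"roll":4.2},
  {"slide":[4,-2.6,1.2],"roll":6.3},
  {"slide":[5.8,-3.4,1.8],"roll":8.4},
  {"slide":[7.6,-4,2.4],"roll":10.5},
  {"slide":[9.4,-4.6,3],"roll":12.6},
  {"slide":[11.2,-5.1,3.6],"roll":14.7},
  {"slide":[13,-5.1,4.2],"roll":16.8},
], grip=0.2)

```text
clock: 31.28
position: [0.5461, -0.0776, 0.2964]
tcp_rot: [-0.028, 0.034, 0.708, -0.705]
force: [1.2, 0.9, -0.6]
width: 0.0506
```

```bash
python3 - <<'E'
from h import *
p,M,s=pose();print(p,s["clock"],s["width"],M[:,1],np.round(s["joint_positions"],3))
print(shift([.573,-.331,.30],-6.8))
E
```

```text
[ 0.54612686 -0.07762256  0.29638793] 31.275 0.05058093599070003 [ 0.00869611  0.00274626 -0.99995842] [-0.143  0.318  0.268  1.513  0.004 -1.626]
(array([-1.63966093, -0.13580216,  8.33327361]), np.float64(0.34593131009942796))
```

step_arm([
  {"slide":[-0.3,-0.1,1.6],"roll":0.3},
  {"slide":[-0.7,-0.1,3.4],"roll":0.3},
  {"slide":[-1,-0.1,5],"roll":0.3},
  {"slide":[-1.3,-0.1,6.5],"roll":0.3},
  {"slide":[-1.6,-0.1,7.7],"roll":0.3},
  {"slide":[-1.62,-0.1,8.2],"roll":0.3},
  {"slide":[-1.62,-0.1,8.2],"roll":0.3},
  {"slide":[-1.62,-0.1,8.2],"roll":0.3},
])

```text
clock: 32.28
position: [0.5741, -0.3237, 0.2971]
tcp_rot: [-0.036, 0.04, 0.707, -0.705]
force: [-0.3, 0.1, -0.7]
width: 0.0511
```

```bash
python3 - <<'E'
from h import *
st=frame(.5733,-.3313,-6.8)
for c,b in(("side",(270,250,150,120)),("top",(395,90,80,115))):
    img,K,T=cam(c);l,t,w,h=b;f=5
    im=cv2.resize(img[t:t+h,l:l+w],None,fx=f,fy=f,interpolation=cv2.INTER_CUBIC)
    cv2.imwrite(f"pics/{c}23.png",im[:,:,::-1])
p,M,s=pose();print(p,s["clock"],s["width"],M,s["force"],s["torque"])
for z in(.24,.189): print(shift([*st[0],z],-6.8))
E
```

```text
[ 0.57415752 -0.32366242  0.29708212] 32.375 0.05111228344215415 [[-0.99422675  0.0060502  -0.1071287 ]
 [ 0.10714835  0.00302232 -0.99423845]
 [-0.00569157 -0.99997713 -0.00365314]] [-0.11847197  0.77168614  0.3600693 ] [-0.05494093  0.02707492  0.0115586 ]
(array([0.01197014, 1.90175132, 0.26313234]), np.float64(0.12978874843550442))
(array([0.02164581, 3.60171244, 0.26934268]), np.float64(0.12978874843550442))
```

View pics/side23.png

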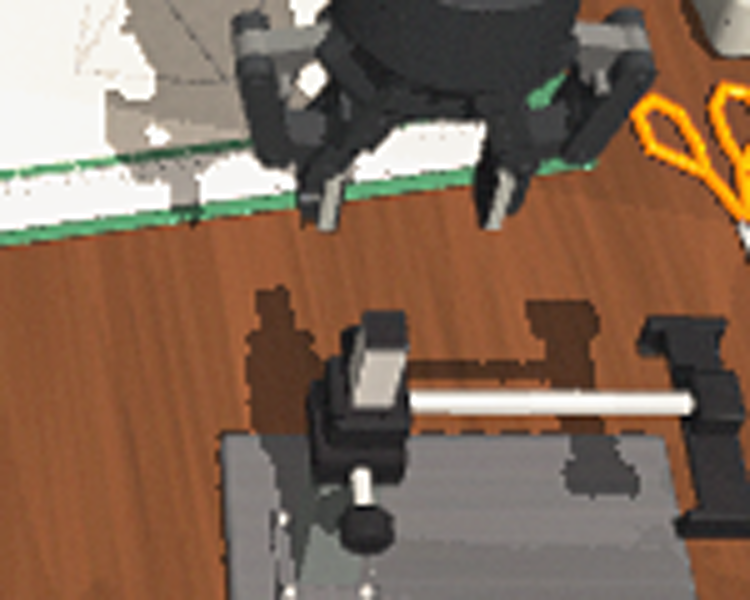

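View pics/top23.png

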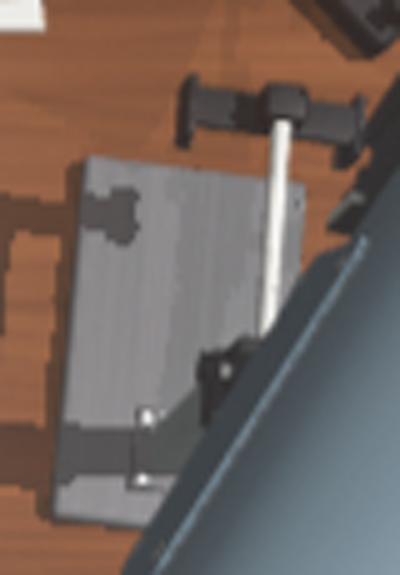

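step_arm([
  {"slide":[0,0.6,0.28],"roll":0.13},
  {"slide":[0,1.2,0.28],"roll":0.13},
  {"slide":[0,1.7,0.28],"roll":0.13},
  {"slide":[0,1.7,0.28],"roll":0.13},
  {"slide":[0,1.7,0.28],"roll":0.13},
])

```text
clock: 33.0
position: [0.5736, -0.3326, 0.2464]
tcp_rot: [-0.04, 0.044, 0.707, -0.705]
force: [1.1, -1.1, 1.2]
width: 0.0513
```

```bash
python3 - <<'E'
from h import *
st=frame(.5733,-.3313,-6.8)
img,K,T=cam("side");b=(300,270,100,80);l,t,w,h=b;f=7
p,M,s=pose();print(p,s["clock"],s["width"],M)
im=cv2.resize(img[t:t+h,l:l+w],None,fx=f,fy=f,interpolation=cv2.INTER_CUBIC)
draw(im,K,T,boxw(st,-.008,.008,-.008,.008,.225),f,b)
q=(proj(K,T,np.array([p,p+M[:,0]*.0255,p-M[:,0]*.0255]))+.5-np.array(b[:2]))*f
for a in q: cv2.circle(im,tuple(np.round(a).astype(int)),3,(0,255,0),-1)
cv2.imwrite("pics/side24.png",im[:,:,::-1])
print(q)
for z in(.189,): print(shift([*st[0],z],-6.8))
E
```

```text
[ 0.57367579 -0.33289063  0.24640298] 33.05 0.051209191161190354 [[-0.9928358   0.00650214 -0.11930967]
 [ 0.11932841  0.00257304 -0.9928515 ]
 [-0.00614867 -0.99997555 -0.0033305 ]]
[[338.8337658  292.28079679]
 [243.22483335 292.49672686]
 [434.39053737 292.06498453]]
(array([ 0.03052856,  1.91344078, -0.04477477]), np.float64(-0.01069499757876997))
```

View pics/side24.png

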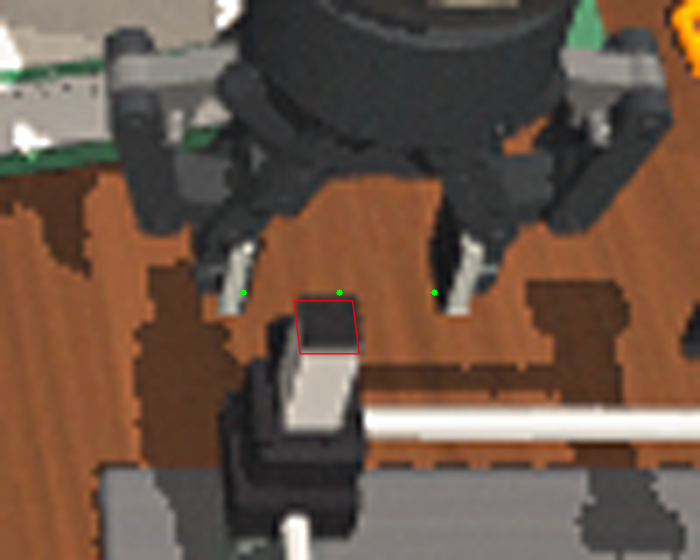

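step_arm([
  {"slide":[0.03,0.3,-0.04],"roll":0},
  {"slide":[0.03,0.6,-0.04],"roll":0},
  {"slide":[0.03,0.9,-0.04],"roll":0},
  {"slide":[0.03,1.2,-0.04],"roll":0},
  {"slide":[0.03,1.5,-0.04],"roll":0},
  {"slide":[0.03,1.85,-0.04],"roll":0},
  {"slide":[0.03,1.85,-0.04],"roll":0},
  {"slide":[0.03,1.85,-0.04],"roll":0},
])

```text
clock: 34.05
position: [0.573, -0.3316, 0.1901]
tcp_rot: [-0.04, 0.044, 0.707, -0.705]
force: [-1.3, -0.3, 0.2]
width: 0.0511
```

```bash
python3 - <<'E'
from h import *
st=frame(.5733,-.3313,-6.8)
img,K,T=cam("side");save(img,"side25.png",(300,270,100,80),7)
p,M,s=pose();print(p,s["clock"],s["width"],M[:,1],s["force"],s["torque"])
print((p[:2]-st[0])@st[1],shift([*st[0],.189],-6.8))
E
```

```text
[ 0.57305344 -0.3316913   0.19029761] 34.1 0.051004857406242 [ 0.00591381  0.00290673 -0.99997829] [ 0.46653788  0.81153132 -0.6481179 ] [ 0.00360295 -0.04302459  0.00010379]
[-0.0001985  -0.00041774] (array([-0.00635967,  0.04333917, -0.01377741]), np.float64(-0.014749443153789343))
```

View pics/side25.png

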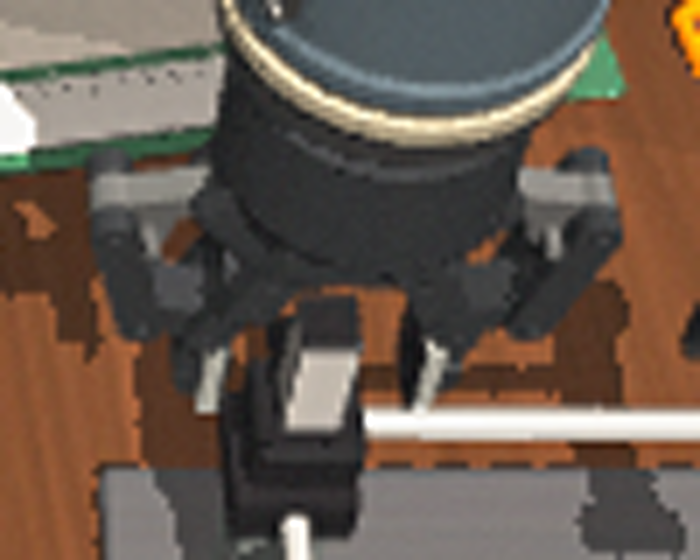

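step_arm([
  {"slide":[0,0.03,0],"roll":0},
  {"slide":[0,0.03,0],"roll":0},
  {"slide":[0,0.03,0],"roll":0},
  {"slide":[0,0.03,0],"roll":0},
], grip=-0.45)

```text
clock: 34.6
position: [0.5729, -0.3316, 0.189]
tcp_rot: [-0.041, 0.044, 0.707, -0.705]
force: [-0.5, -0.2, 0.4]
width: 0.0237
```

step_arm([
  {"slide":[0,0,0],"roll":0},
  {"slide":[0,0,0],"roll":0},
  {"slide":[0,0,0],"roll":0},
  {"slide":[0,0,0],"roll":0},
], grip=-1)

```text
clock: 35.1
position: [0.573, -0.3316, 0.1892]
tcp_rot: [-0.04, 0.044, 0.707, -0.705]
force: [0.4, -0.2, 3.6]
width: 0.0153
```

```bash
python3 - <<'E'
from h import *
img,K,T=cam("side");save(img,"side26.png",(300,270,100,80),7)
p,M,s=pose();print(p,s["clock"],s["width"],M[:,1],np.round(s["force"],2),np.round(s["torque"],2))
E
```

```text
[ 0.57300683 -0.33161112  0.18916471] 35.15 0.014901552445077357 [ 0.00573897  0.00303411 -0.99997893] [ 0.25 -0.31  4.24] [ 0.01 -0.1  -0.05]
```

View pics/side26.png

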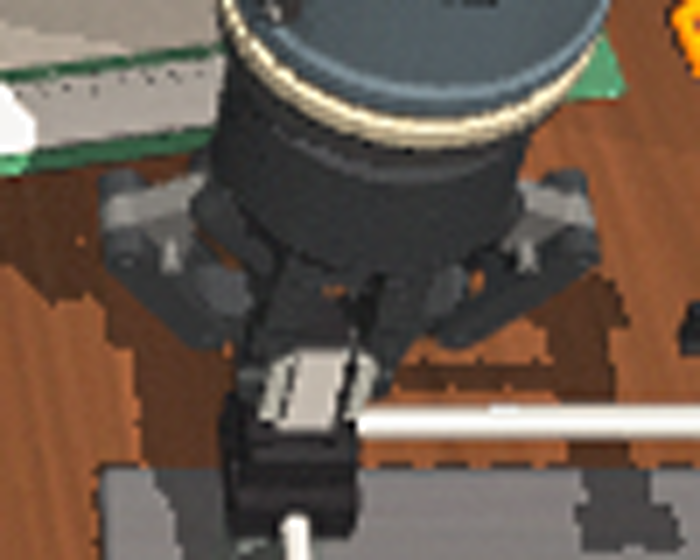

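step_arm([
  {"slide":[0,-0.15,0],"roll":0},
  {"slide":[0,-0.3,0],"roll":0},
  {"slide":[0,-0.45,0],"roll":0},
  {"slide":[0,-0.6,0],"roll":0},
])

```text
clock: 35.65
position: [0.5727, -0.3316, 0.2073]
tcp_rot: [-0.041, 0.044, 0.707, -0.705]
force: [-0.1, 0.6, -2.6]
width: 0.0149
```

```bash
python3 - <<'E'
from h import *
p,M,s=pose();print(p,s["clock"],s["width"],M[:,1],np.round(s["force"],2),np.round(s["torque"],2))
E
```

```text
[ 0.57269607 -0.33160896  0.20726236] 35.65 0.014878997890279572 [ 0.00515013  0.00326171 -0.99998142] [-0.07  0.57 -2.62] [-0.02  0.02 -0.03]
```

Forces are low: about 3 N downward, which is roughly the column's weight. I'll carry on to 60 mm above .189.

step_arm([
  {"slide":[-0.01,-0.2,0],"roll":0},
  {"slide":[-0.01,-0.4,0],"roll":0},
  {"slide":[-0.01,-0.6,0],"roll":0},
  {"slide":[-0.01,-0.8,0],"roll":0},
  {"slide":[-0.01,-1.0,0],"roll":0},
  {"slide":[-0.01,-1.2,0],"roll":0},
  {"slide":[-0.01,-1.4,0],"roll":0},
  {"slide":[-0.01,-1.4,0],"roll":0},
])

```text
clock: 36.65
position: [0.5731, -0.3319, 0.2495]
tcp_rot: [-0.04, 0.044, 0.707, -0.705]
force: [-0.5, 1.0, -3.2]
width: 0.015
```

step_arm([
  {"slide":[0,0,0],"roll":0},
  {"slide":[0,0,0],"roll":0},
  {"slide":[0,0,0],"roll":0},
])

```text
clock: 37.02
position: [0.5728, -0.3318, 0.2488]
tcp_rot: [-0.041, 0.044, 0.707, -0.705]
force: [-0.3, -0.3, -3.1]
width: 0.0154
```

```bash
python3 - <<'E'
from h import *
img,K,T=cam("side");save(img,"side27.png",(180,130,260,260),2.3);save(img,"side28.png",(300,250,110,100),6)
p,M,s=pose();print(p,s["clock"],s["width"],M[:,1],np.round(s["force"],2),np.round(s["torque"],2))
E
```

```text
[ 0.57284473 -0.3317628   0.24887558] 37.075 0.015044501591525383 [ 0.00524892  0.00327945 -0.99998085] [-0.28  0.24 -2.11] [ 0.02  0.06 -0.04]
```

View pics/side27.png

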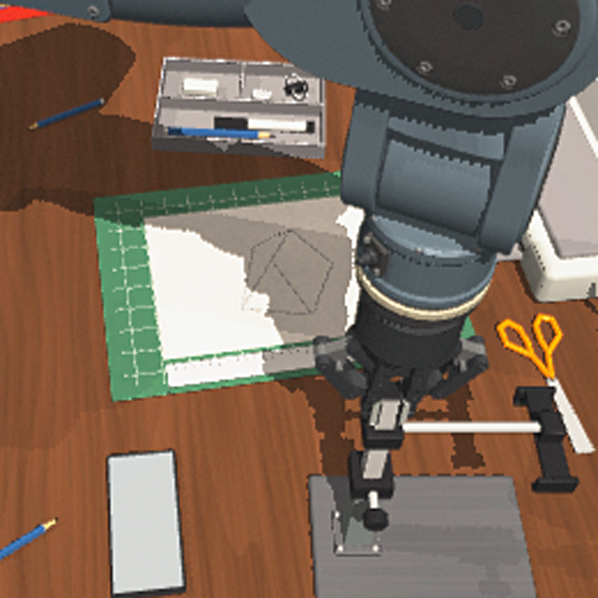

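View pics/side28.png

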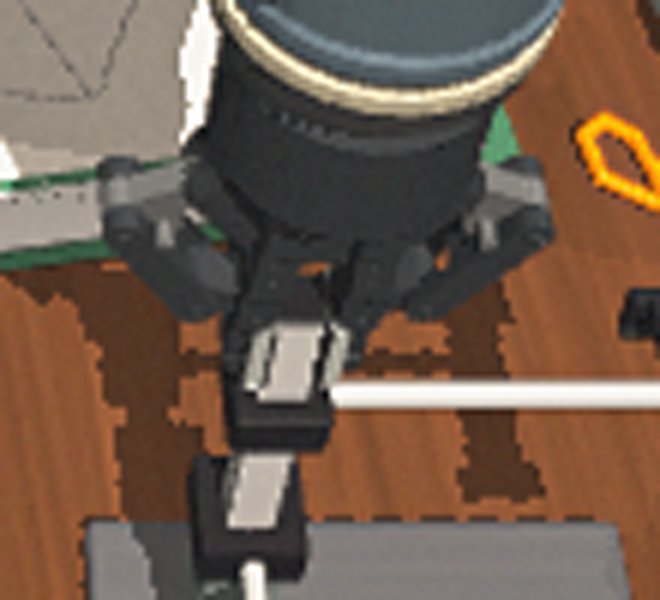

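The column is up about 60 mm and held steady. The mat's drawing is clear, and the three items sit in the tray. Handing in.

```bash
python3 - <<'E'
from h import *
print(job_done())
E
```

```text
the job is handed in; nothing more can be done
None
```

The drawing is clear and the column is held about 60 mm further out, gripped and still. I handed the job in at about 37 s of the 72 s allowed, and it gave no verdict.

- **Tray:** The pencil and marker lie side by side in the trough, and the eraser is in the empty small bay. Each was lowered to the floor before I let go. The last side picture shows them there.
- **Column:** I gripped it at its top and drew it straight up. The tool rose from 0.189 m to 0.249 m, and the picture shows no slip in the fingers. In the last checks the wrist read 2–3 N, about the column's weight, with almost no sideways load or torque. The tool was within 0.4 degrees of vertical.
- **Everything else:** I saw no bystander moved in the pictures, though the last view hides the glue stick behind the arm.
- **What went wrong on the way:** While I was carrying the pencil, the last joint reached its range limit and the tool tilted by about 6 degrees. I laid the pencil down with that tilt, then removed it before handling anything else.
- **A check that disagreed:** The finger opening read 1–3 mm less than the true thickness of each item. I put that down to gripping near the fingertips, and the grips held.

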